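# Set the test pressure with the recessed thumbwheel, then start the test

### The arm

A 6-joint arm with a two-finger parallel gripper is mounted at the origin on the work surface. World frame = base frame: x ahead of the robot, y to its left, z up, the work surface at z = 0. Lengths are in mm, angles in rad, forces in N, time in s.
With the tool pointing down it reaches from about 400 to 925 mm from the base axis. Payload 12.5 kg.
Tool frame: the origin (TCP) lies between the finger pads; the fingertips stand 11 mm ahead of it and the grasp point (between the pads) lies 8 mm behind it; y points along the fingers, x is the direction in which the jaws open and shut, and the axes are right-handed (so a half turn about y gives the same grasp; the last joint's range is limited). The gripper opens to 95 mm and grips with 3 to 60 N. Pads are 20 mm wide; open, the fingers measure 119 mm over their backs; the gripper's body (75 mm by 180 mm) begins 59 mm behind the grasp point.
Start: joints at [1.086, 0.491, 1.559, -0, 1.092, -0.106], TCP at [231.115, 580.72, 186.961] pointing down, gripper open.
Joint ranges: [-3.1, 3.1], [-0.84, 2.19], [0.05, 2.79], [-1.13, 4.28], [0.06, 2.93], [-2.69, 2.69]. Speed limits (rad/s): [2.22, 2.22, 2.79, 3.14, 3.14, 3.14].

### API

Orientations are given as [roll, pitch, yaw] about the fixed x, y, z axes, in that order (R = Rz(yaw) Ry(pitch) Rx(roll)).
In Python, from cell import env gives the robot as it stands.
- The arm moves only by the tool jog_arm, never from a script. Its argument "series" is a list of rows, each an object of numbers: "dx", "dy", "dz": the shift along the world's x, y, z in m; "rx", "ry", "rz": the turn, a rotation vector about the world's x, y, z in degrees; "gripper": the opening, from 0 (shut) to 1 (fully open). A call has 1 to 12 rows; each row shifts and turns the commanded pose from where the row before left it; what a row does not reach is not made up. A row lasts 1/10 s, in which the tool goes at most 50 mm and 8.59 degrees, less where a joint would pass 70% of its speed; a pose out of reach is approached as far as the arm can. A call is refused whole if a number of a shift passes 0.05 or a number of a turn 8.59, either way. A call with a gripper value outside its range is refused whole. The fingers move at their own pace and stop on an object; the grip force is fixed at half the most. Time passes only in rows, so rows that do not move let the fingers close. It gives the time, the measured TCP pose, the force and the opening at its end, in the units of the state.
- env.state(): the state, without advancing time (a new reading comes with each control period).
- env.read_camera(name): name is "scene" or "top"; returns the picture (384x512x3 uint8, red, green, blue); there is no depth.
- env.camera_info(name): a dict with "camera_matrix" (3x3 intrinsics, pixels), "R" (3x3) and "t" (3): a world point X has camera coordinates R X + t. Camera axes: x right, y down, z forward; pixel columns grow to the right and rows downward; lengths in mm; the calibration is good to about 2 mm. A picture is of the moment at which its call begins. camera_info takes no time and is no camera call.
- env.job_done(): hands the job in, once; it reports no verdict.
The state is a dict: "t": time; "joints": joint angles; "qvel": joint speeds; "tau": joint torques, N m; "eef_pos": TCP position; "tcp_rot": TCP orientation; "ft_force": force on the tool from outside, world axes, zero at the start; "moment": the same for the moment, N m; "opening": opening from 0.0 (shut) to 1.0 (fully open).
Only numpy, scipy, OpenCV 4.12 (cv2) and the standard library are available. Lean on these libraries where they do the work, as an engineer would, in place of code of your own. Each camera call takes 0.05 s, during which the arm holds its last target.

### The job

On the blue pressure tester, roll the recessed knurled thumbwheel with a fingertip on its exposed rim, pressing gently (never more than about 7 N on the wheel), until the orange pointer stands squarely at the green tab, within its width. Then, and not before, press the large red button fully in and let it come back out, leaving the pointer at the green tab and the other parts on the bench and tester where they are.

Things in the scene. Friction and masses are not known exactly. Their poses are not given: they have to be found in the camera images.
- tester: Pressure tester, a fixed blue box; origin at the centre of its underside, on the bench. 220 mm along its x (away from the robot), 300 mm along its y, flat top (the deck) 110 mm above the bench.
- slot (a point): Centre of the thumbwheel's slot, on the deck; axes as the tester's, z up. A knurled steel wheel, 64 mm in diameter, 14 mm wide along x, stands in it, axle along x below the deck: only the top of its rim shows, centred on this point. The rim stands 4 to 14 mm out of the deck; how far differs from run to run and is not reported: feel for it.
- slot_edge (a point): Near edge of the slot, on the deck (10 mm nearer along x than its centre). The wheel sits in a sprung cradle: pushed down it yields about 1 mm per 8 N, up to 6 mm, and comes up again. Rolling takes about 2.5 N along y at the rim: pressed too lightly (under 2 to 4 N, by the grip of the tip) the fingertip slips. Over 11 N harms the bearing.
- thumbwheel (a joint): Angle of the thumbwheel, rad, -2.5 to 2.5: grows as the exposed top of the rim moves along the tester's +y (32 mm of rim travel per rad), and moves the orange pointer 18 mm along the tester's +y per rad (mid-scale, level with the slot's centre, at 0). The wheel stays where it is left.
- green_tab_mark (a point): Centre of the top of the green tab, 12 mm wide along the tester's y, fixed in the white scale window beyond the wheel, which lies under a fixed clear cover (62 by 114 mm, top 14 mm above the deck). In the window, nearer than the tabs, slides an orange needle 26 mm long (along x), 2.8 mm wide: the pointer, moved only by the thumbwheel and level with the slot's centre along y at angle 0.
- blue_tab_mark (a point): Top of the blue tab, like the green one but for another coupler size: not wanted now. The four tabs stand 36 and 20 mm along the tester's y either side of the slot's centre, in any order.
- yellow_tab_mark (a point): Top of the yellow tab, for another coupler size: not wanted now.
- black_tab_mark (a point): Top of the black tab, for another coupler size: not wanted now.
- start_button_top (a point): Centre of the top face of the large red push button on the deck, 48 mm in diameter, 22 mm above the deck when out; pressed straight down.
- start_button (a joint): Travel of the red button, m: 0 out, 0.006 fully in; a spring of about 6 N when fully in brings it back.
- cap_mid (a point): Centre of a yellow plastic cap, 38 mm in diameter, 22 mm high, loose on the tester's deck. Leave it alone.
- bushing_mid (a point): Centre of a bronze reducer bushing, 32 mm in diameter, 26 mm high, loose on the tester's deck. Leave it alone.
- socket_mid (a point): Centre of a steel quick-release socket, 38 mm in diameter, 52 mm high, loose on the bench. Leave it alone.
- manifold_mid (a point): Centre of a grey cast aluminium manifold block, 80 by 60 by 50 mm, loose on the bench. Leave it alone.
- sealant_mid (a point): Centre of a small closed bottle, 44 mm in diameter, 110 mm high, standing loose on the bench. Leave it alone.
- wrench_grip (a point): Handle of a steel wrench, 180 mm long, lying on the bench. Leave it alone.

How it is judged:
By the outcome, as a careful person would: the job done as asked, in the order asked, and still so for the second after the job is handed in, with the robot touching nothing.
It also fails if it takes over 72 s, if anything falls off the work surface, if the arm or the gripper's body presses on something with over 40 N, if the wrist force passes 120 N, or if a joint passes its speed limit or range.

## Working session

There is one attempt and no reset: what is moved stays moved. The work goes in short steps, Python scripts to look and compute and a tool call to move; the robot and the scene stay as the last step left them, time stands still between calls to the robot, and variables do not carry over. Pictures are saved under pics/ and viewed, and the job is handed in when it is done.

Besides the shell and the picture viewer there is one more tool, called in YAML: its name, and indented under it one key for each argument. jog_arm: Moves the arm, as the interface text tells. Its arguments: {"type":"object","properties":{"series":{"type":"array"}},"required":["series"]}

```bash
mkdir -p pics; ls
python3 - <<'E'
from cell import env
import cv2
s=env.state();print(s)
for n in("scene","top"):
    im=env.read_camera(n);cv2.imwrite(f"pics/{n}0.png",im[:,:,::-1]);print(n,env.camera_info(n))
E
```

```text
pics
{'t': 0.0, 'joints': array([ 1.08640142e+00,  4.91541143e-01,  1.55948576e+00,  1.89294904e-06,
        1.09170284e+00, -1.05610656e-01]), 'qvel': array([ 0.00055826, -0.00061281,  0.00086034,  0.0010042 , -0.00082616,
       -0.00042839]), 'tau': array([-1.58575054e-03, -6.12653804e+01, -2.58169234e+01,  6.91831182e-02,
        4.83678246e-02, -1.12982455e-04]), 'eef_pos': array([230.96619954, 580.44089853, 186.36070782]), 'tcp_rot': array([-1.57067479e+00,  1.13058038e-03,  1.19201127e+00]), 'ft_force': array([-0.36819695, -0.41704607,  0.17640621]), 'moment': array([-0.03652136,  0.02876072,  0.01402011]), 'opening': 1.000162750656871}
scene {'camera_matrix': array([[374.47112383,   0.        , 259.13437427],
       [  0.        , 374.47112383, 189.6871538 ],
       [  0.        ,   0.        ,   1.        ]]), 'R': array([[ 0.2879813 ,  0.95741988, -0.0203457 ],
       [ 0.674179  , -0.21778271, -0.70572896],
       [-0.68010988,  0.1895201 , -0.70818972]]), 't': array([-157.74215714, -273.33704701, 1458.49477536])}
top {'camera_matrix': array([[353.46636012,   0.        , 256.4483884 ],
       [  0.        , 353.46636012, 192.28255197],
       [  0.        ,   0.        ,   1.        ]]), 'R': array([[ 0.0589738 , -0.99825316, -0.00356542],
       [-0.9784703 , -0.05709671, -0.19833264],
       [ 0.19778261,  0.01518509, -0.98012828]]), 't': array([ -24.23083072,  542.4261876 , 1101.70159566])}
```

View pics/scene0.png

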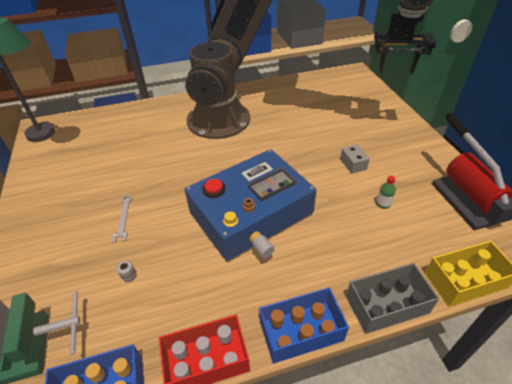

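View pics/top0.png

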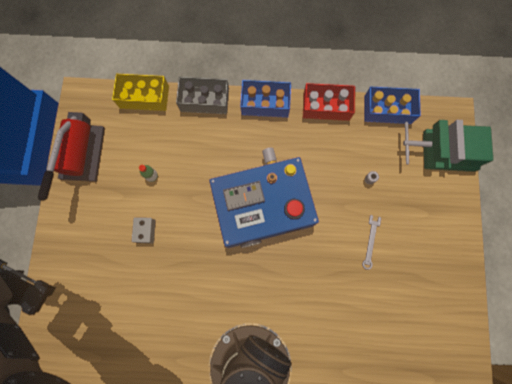

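Run:
```python
import cv2
a=cv2.imread("pics/scene0.png")[140:265,175:325];b=cv2.imread("pics/top0.png")[140:255,200:330]
cv2.imwrite("pics/sc.png",cv2.resize(a,None,fx=5,fy=4.8,interpolation=cv2.INTER_CUBIC));cv2.imwrite("pics/tc.png",cv2.resize(b,None,fx=5,fy=5,interpolation=cv2.INTER_CUBIC))
```

```text
(no output)
```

View pics/sc.png

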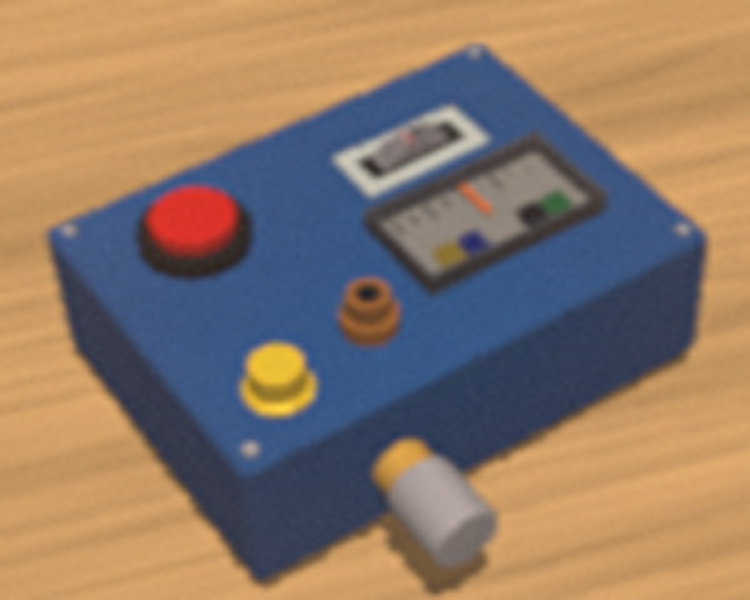

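View pics/tc.png

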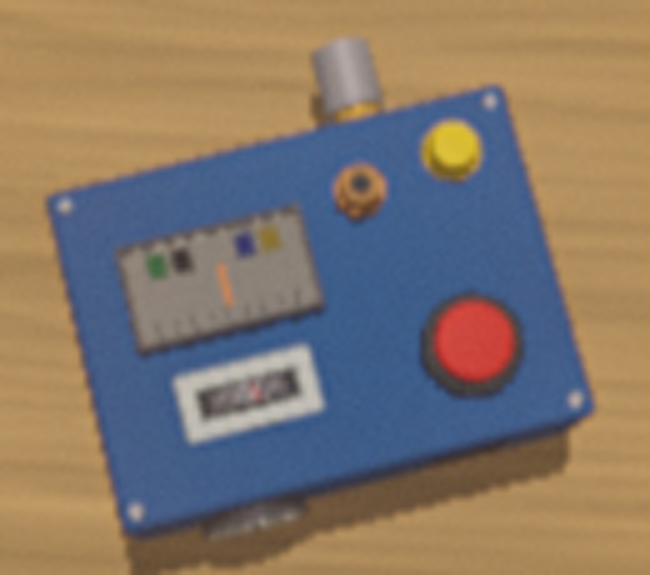

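```bash
cat > h.py <<'E'
import numpy as np,cv2
from cell import env
def ray(n,uv):
    c=env.camera_info(n);K,R,t=c["camera_matrix"],c["R"],c["t"]
    return -R.T@t, R.T@np.linalg.inv(K)@np.array([uv[0],uv[1],1.])
def plane(n,uv,z):
    o,d=ray(n,uv);return o+d*(z-o[2])/d[2]
def tri(a,b):
    M=np.zeros((3,3));v=np.zeros(3);L=[]
    for n,uv in(("scene",a),("top",b)):
        o,d=ray(n,uv);d=d/np.linalg.norm(d);P=np.eye(3)-np.outer(d,d);M+=P;v+=P@o;L.append((o,d))
    X=np.linalg.solve(M,v);return X,[round(float(np.linalg.norm((np.eye(3)-np.outer(d,d))@(X-o))),1) for o,d in L]
def blobs(im,box,lo,hi):
    x0,y0,x1,y1=box;h=cv2.cvtColor(im[y0:y1,x0:x1],cv2.COLOR_BGR2HSV)
    m=cv2.inRange(h,lo,hi);n,_,st,c=cv2.connectedComponentsWithStats(m)
    return [((c[i]+[x0,y0]).round(2).tolist(),int(st[i,4]),st[i,:4].tolist()) for i in range(1,n) if st[i,4]>=3]
E
python3 - <<'E'
from h import *
S=cv2.imread("pics/scene0.png");T=cv2.imread("pics/top0.png")
bs=(180,140,325,262);bt=(205,150,325,255)
for nm,lo,hi in(("red",(0,150,150),(5,255,255)),("orange",(5,90,150),(18,255,255)),("green",(45,60,40),(90,255,255)),("yellow",(20,80,80),(35,255,255)),("white",(0,0,195),(180,60,255)),("blue",(105,100,30),(120,255,255)),("dkblue",(118,90,60),(135,255,255))):
    print(nm,"S",blobs(S,bs,lo,hi),"T",blobs(T,bt,lo,hi))
# corner screws from crops
for nm,a,b in(("nearleft?",(476,52),(135,512)),("near right",(69,231),(575,399)),("far left",(683,230),(64,205)),("far right",(250,449),(490,101))):
    A=(175+(a[0]+.5)/5-.5,140+(a[1]+.5)/4.8-.5);B=(200+(b[0]+.5)/5-.5,140+(b[1]+.5)/5-.5)
    print(nm,*tri(A,B))
E
```

```text
red S [([213.05, 185.45], 163, [25, 40, 17, 12])] T [([294.34, 207.62], 193, [82, 50, 16, 16])]
orange S [([254.13, 194.82], 8204, [0, 0, 145, 122]), ([269.71, 181.1], 21, [87, 38, 7, 7]), ([254.62, 235.48], 58, [70, 92, 11, 9]), ([245.91, 257.32], 194, [50, 110, 30, 12])] T [([222.51, 188.11], 2231, [0, 0, 58, 105]), ([304.89, 206.09], 2501, [31, 0, 89, 105]), ([269.5, 163.0], 4, [63, 13, 4, 1]), ([271.66, 176.56], 32, [62, 23, 10, 7]), ([244.6, 196.73], 15, [38, 43, 4, 8])]
green S [([285.53, 181.87], 15, [103, 40, 6, 4])] T [([230.75, 192.58], 12, [24, 41, 4, 4])]
yellow S [([264.26, 192.47], 19, [82, 50, 6, 5]), ([230.03, 219.07], 169, [43, 71, 15, 16])] T [([270.6, 161.6], 5, [64, 11, 4, 2]), ([289.9, 169.42], 102, [79, 14, 12, 12]), ([253.29, 187.12], 17, [47, 35, 4, 5])]
white S [([268.57, 168.14], 7, [87, 26, 4, 5]), ([246.43, 175.5], 14, [63, 32, 9, 8]), ([257.0, 175.0], 5, [75, 34, 5, 3])] T []
blue S [([250.8, 201.21], 4950, [6, 12, 129, 96]), ([269.5, 190.33], 6, [88, 50, 4, 2]), ([235.6, 243.8], 5, [54, 103, 4, 3]), ([249.0, 245.67], 3, [68, 105, 3, 2])] T [([264.69, 202.31], 4412, [6, 9, 107, 87])]
dkblue S [([269.33, 190.25], 12, [88, 49, 4, 4])] T [([248.4, 188.2], 5, [43, 37, 2, 3])]
nearleft? [373.3073396   88.23101272 111.62034542] [0.6, 0.6]
near right [ 457.39340373 -175.2241321   111.36032366] [0.5, 0.5]
far left [560.75079458 146.96055518 111.31172271] [0.5, 0.5]
far right [ 643.58755369 -116.0256122   112.00026562] [1.0, 1.0]
```

```bash
cat >> h.py <<'E'
yaw=np.deg2rad(17.55);O=np.array([508.8,-14.0,0])
ex=np.array([np.cos(yaw),np.sin(yaw),0]);ey=np.array([-np.sin(yaw),np.cos(yaw),0])
def loc(X): d=np.asarray(X)-O; return np.round([d@ex,d@ey,X[2]],1)
def Sc(a): return (175+(a[0]+.5)/5-.5,140+(a[1]+.5)/4.8-.5)
def Tc(b): return (200+(b[0]+.5)/5-.5,140+(b[1]+.5)/5-.5)
E
python3 - <<'E'
from h import *
pts={"slot":(Sc((413,149)),Tc((249,394.5))),"button":((213.05,185.45),(294.34,207.62)),"pointer":((269.71,181.1),(244.6,196.73)),"green":((285.53,181.87),(230.75,192.58)),"yellow":((264.26,192.47),(253.29,187.12)),"blue":((269.33,190.25),(248.4,188.2))}
for k,(a,b) in pts.items():
    X,r=tri(a,b);print(k,X.round(1),loc(X),r,loc(plane("scene",a,X[2] if k=="button" else 111)),loc(plane("top",b,X[2] if k=="button" else 111)))
for k,q in(("labS",[(333,158),(457,105),(490,137),(372,197)]),("slotS",[(361,165),(442,118),(462,132),(377,178)]),("winS",[(365,215),(540,133),(607,193),(433,290)])):
    print(k,[loc(plane("scene",Sc(p),110)).tolist() for p in q])
for k,q in(("labT",[(173,378),(307,344),(325,410),(190,445)]),("slotT",[(197,398),(297,370),(299,392),(203,420)]),("winT",[(117,248),(298,205),(325,307),(142,354)])):
    print(k,[loc(plane("top",Tc(p),110)).tolist() for p in q])
E
```

```text
slot [448.8  24.8 111.3] [-45.5  55.1 111.3] [1.4, 1.4] [-45.1  56.6 111. ] [-46.2  53.9 111. ]
button [ 487.4 -110.3  128.6] [-49.4 -85.3 128.6] [0.6, 0.6] [-49.1 -84.8 128.6] [-49.7 -85.9 128.6]
pointer [513.2  42.7 123.1] [ 21.3  52.7 123.1] [0.7, 0.7] [ 11.3  60.7 111. ] [ 23.2  52.  111. ]
green [524.5  85.7 117.9] [ 45.   90.3 117.9] [0.1, 0.1] [ 39.4  94.8 111. ] [ 46.6  90.6 111. ]
yellow [545.8  17.4 118.1] [ 44.7  18.8 118.1] [0.1, 0.1] [ 39.   22.8 111. ] [ 46.2  18.5 111. ]
blue [541.6  32.7 117.8] [ 45.4  34.6 117.8] [0.4, 0.4] [ 40.1  38.9 111. ] [ 46.6  34.1 111. ]
labS [[-66.2, 15.2, 110.0], [-64.3, 101.0, 110.0], [-29.0, 99.6, 110.0], [-24.9, 15.0, 110.0]]
slotS [[-51.6, 25.0, 110.0], [-59.5, 86.9, 110.0], [-42.2, 89.0, 110.0], [-36.8, 26.2, 110.0]]
winS [[-14.5, 3.6, 110.0], [-15.0, 125.4, 110.0], [49.0, 124.3, 110.0], [56.6, 0.6, 110.0]]
labT [[-24.8, 96.7, 110.0], [-24.5, 11.7, 110.0], [-66.7, 11.1, 110.0], [-67.3, 96.2, 110.0]]
slotT [[-40.4, 85.3, 110.0], [-38.6, 21.6, 110.0], [-52.1, 23.8, 110.0], [-54.4, 84.9, 110.0]]
winT [[63.2, 111.5, 110.0], [62.1, -4.6, 110.0], [-4.8, -4.8, 110.0], [-5.6, 111.7, 110.0]]
```

jog_arm:
  series:
    - {"dx": 0.018,"dy": -0.046,"rz": 3.3,"gripper": 0}
    - {"dx": 0.018,"dy": -0.046,"rz": 3.3,"gripper": 0}
    - {"dx": 0.018,"dy": -0.046,"rz": 3.3,"gripper": 0}
    - {"dx": 0.018,"dy": -0.046,"rz": 3.3,"gripper": 0}
    - {"dx": 0.018,"dy": -0.046,"rz": 3.3,"gripper": 0}
    - {"dx": 0.018,"dy": -0.046,"rz": 3.3,"gripper": 0}
    - {"dx": 0.018,"dy": -0.046,"rz": 3.3,"gripper": 0}
    - {"dx": 0.018,"dy": -0.046,"rz": 3.3,"gripper": 0}
    - {"dx": 0.018,"dy": -0.046,"rz": 3.3,"gripper": 0}
    - {"dx": 0.018,"dy": -0.046,"rz": 3.3,"gripper": 0}
    - {"dx": 0.018,"dy": -0.046,"rz": 3.3,"gripper": 0}
    - {"dx": 0.02,"dy": -0.046,"rz": 2.9,"gripper": 0}

```text
$.series[0]: bad value
```

jog_arm:
  series:
    - {"gripper": 0}
    - {"gripper": 0}
    - {"gripper": 0}

```text
$.series[0]: bad value
```

jog_arm:
  series:
    - {"dx": 0.0,"dy": 0.0,"dz": 0.0,"rx": 0.0,"ry": 0.0,"rz": 0.0,"gripper": 0.0}

```text
t: 0.2
eef_pos: [231.0, 580.6, 186.6]
tcp_rot: [-1.571, 0.001, 1.192]
ft_force: [0.4, 0.2, 0.4]
opening: 0.961
```

jog_arm:
  series:
    - {"dx": 0.018,"dy": -0.046,"dz": 0,"rx": 0,"ry": 0,"rz": 3.3,"gripper": 0}
    - {"dx": 0.018,"dy": -0.046,"dz": 0,"rx": 0,"ry": 0,"rz": 3.3,"gripper": 0}
    - {"dx": 0.018,"dy": -0.046,"dz": 0,"rx": 0,"ry": 0,"rz": 3.3,"gripper": 0}
    - {"dx": 0.018,"dy": -0.046,"dz": 0,"rx": 0,"ry": 0,"rz": 3.3,"gripper": 0}
    - {"dx": 0.018,"dy": -0.046,"dz": 0,"rx": 0,"ry": 0,"rz": 3.3,"gripper": 0}
    - {"dx": 0.018,"dy": -0.046,"dz": 0,"rx": 0,"ry": 0,"rz": 3.3,"gripper": 0}
    - {"dx": 0.018,"dy": -0.046,"dz": 0,"rx": 0,"ry": 0,"rz": 3.3,"gripper": 0}
    - {"dx": 0.018,"dy": -0.046,"dz": 0,"rx": 0,"ry": 0,"rz": 3.3,"gripper": 0}
    - {"dx": 0.018,"dy": -0.046,"dz": 0,"rx": 0,"ry": 0,"rz": 3.3,"gripper": 0}
    - {"dx": 0.018,"dy": -0.046,"dz": 0,"rx": 0,"ry": 0,"rz": 3.3,"gripper": 0}
    - {"dx": 0.018,"dy": -0.046,"dz": 0,"rx": 0,"ry": 0,"rz": 3.3,"gripper": 0}
    - {"dx": 0.02,"dy": -0.046,"dz": 0,"rx": 0,"ry": 0,"rz": 2.9,"gripper": 0}

```text
t: 1.4
eef_pos: [449.3, 26.8, 187.2]
tcp_rot: [-1.571, 0.0, 1.878]
ft_force: [1.1, 1.0, -0.7]
opening: 0.011
```

jog_arm:
  series:
    - {"dx": 0,"dy": 0,"dz": 0,"rx": 0,"ry": 0,"rz": 0,"gripper": 0}
    - {"dx": 0,"dy": 0,"dz": 0,"rx": 0,"ry": 0,"rz": 0,"gripper": 0}
    - {"dx": 0,"dy": 0,"dz": 0,"rx": 0,"ry": 0,"rz": 0,"gripper": 0}

```text
t: 1.7
eef_pos: [448.5, 29.6, 186.9]
tcp_rot: [-1.57, -0.0, 1.876]
ft_force: [0.8, 0.8, -0.3]
opening: 0.002
```

jog_arm:
  series:
    - {"dx": 0.003,"dy": -0.0135,"dz": -0.014,"rx": 0,"ry": 0,"rz": 0,"gripper": 0}
    - {"dx": 0,"dy": 0,"dz": -0.014,"rx": 0,"ry": 0,"rz": 0,"gripper": 0}
    - {"dx": 0,"dy": 0,"dz": -0.012,"rx": 0,"ry": 0,"rz": 0,"gripper": 0}
    - {"dx": 0,"dy": 0,"dz": -0.006,"rx": 0,"ry": 0,"rz": 0,"gripper": 0}
    - {"dx": 0,"dy": 0,"dz": 0,"rx": 0,"ry": 0,"rz": 0,"gripper": 0}
    - {"dx": 0,"dy": 0,"dz": 0,"rx": 0,"ry": 0,"rz": 0,"gripper": 0}
    - {"dx": 0,"dy": 0,"dz": 0,"rx": 0,"ry": 0,"rz": 0,"gripper": 0}
    - {"dx": 0,"dy": 0,"dz": 0,"rx": 0,"ry": 0,"rz": 0,"gripper": 0}

```text
t: 2.5
eef_pos: [452.2, 15.5, 141.4]
tcp_rot: [-1.572, 0.0, 1.876]
ft_force: [0.1, -0.6, 0.0]
opening: 0.004
```

Run:
```python
from h import *
s=env.state();print(s["eef_pos"],s["ft_force"],loc(s["eef_pos"]))
for n,(y0,x0) in(("scene",(100,190)),("top",(130,180))):
    im=env.read_camera(n)[:,:,::-1];cv2.imwrite(f"pics/{n}1.png",im)
    cv2.imwrite(f"pics/{n}1c.png",cv2.resize(im[y0:y0+120,x0:x0+150],None,fx=5,fy=5,interpolation=cv2.INTER_CUBIC))
for i in range(3): print(env.state()["ft_force"])
```

```text
[452.2097609   15.49517618 141.39962441] [ 0.14067027 -0.56648231  0.01714797] [-45.1  45.2 141.4]
[-0.60899444 -0.73112483 -0.06958402]
[-0.60899444 -0.73112483 -0.06958402]
[-0.60899444 -0.73112483 -0.06958402]
```

View pics/scene1c.png

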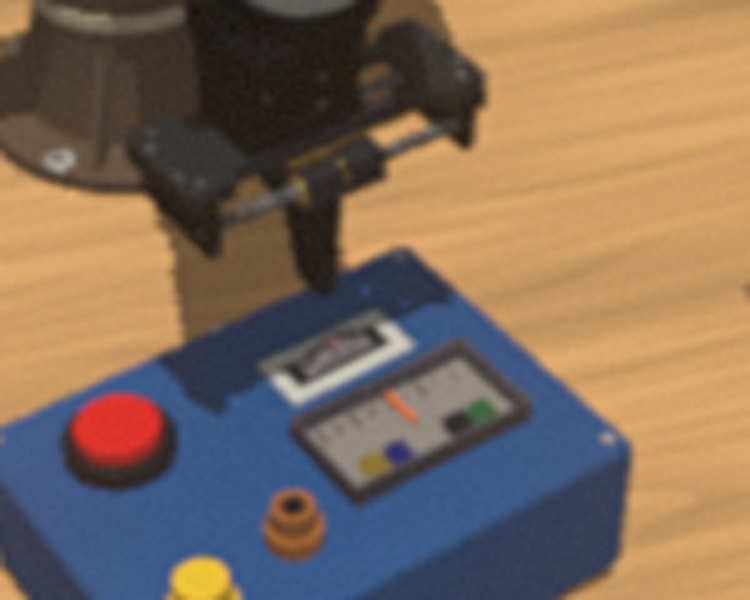

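View pics/top1c.png

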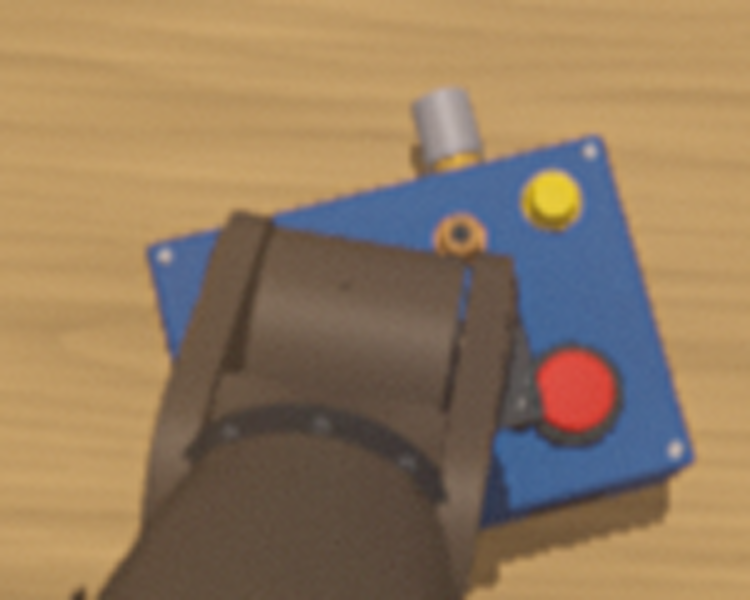

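Run:
```python
from h import *
c=env.camera_info("scene")
for z in(120,130.4,141.4):
    p=c["camera_matrix"]@(c["R"]@np.array([452.2,15.5,z])+c["t"]);p=p[:2]/p[2];print(z,(p-[190,100])*5)
a=cv2.imread("pics/scene0.png")[0:90,360:470];b=cv2.imread("pics/scene1.png")[100:170,210:290]
cv2.imwrite("pics/g.png",np.hstack([cv2.resize(a,(400,400),interpolation=cv2.INTER_CUBIC),cv2.resize(b,(400,400),interpolation=cv2.INTER_CUBIC)]))
```

```text
120 [319.18942924 349.40322928]
130.4 [318.63247414 335.77047359]
141.4 [318.03491462 321.14383157]
```

View pics/g.png

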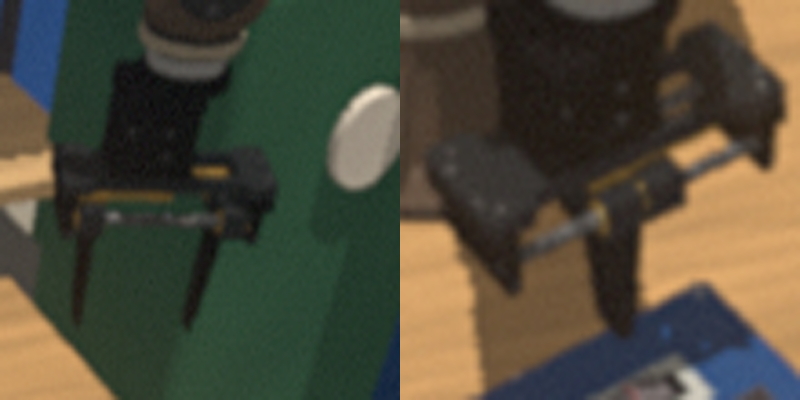

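Run:
```python
from h import *
c=env.camera_info("scene")
def pr(X,n="scene"):
    c=env.camera_info(n);p=c["camera_matrix"]@(c["R"]@np.array(X)+c["t"]);return (p[:2]/p[2]).round(1)
d=np.array([np.cos(1.192),np.sin(1.192),0])*47.5
for z in(176,187,210):
  for s in(-1,1): print(z,pr(np.array([231,580.5,z])+s*d))
s=env.state();print(s["eef_pos"],s["joints"])
im=cv2.imread("pics/scene1.png");crop=im[130:180,230:280]
g=np.clip(crop.astype(float)*2.5,0,255).astype(np.uint8)
cv2.imwrite("pics/g2.png",cv2.resize(g,(600,600),interpolation=cv2.INTER_CUBIC))
```

```text
176 [379.2  82.2]
176 [407.5  82.9]
187 [379.8  79.3]
187 [408.3  79.9]
210 [381.3  73. ]
210 [410.1  73.7]
[452.13574074  15.376558   141.23686457] [-1.12252050e-01  3.10779669e-01  2.02076126e+00  1.21853124e-04
  8.09575186e-01 -1.98849599e+00]
```

View pics/g2.png

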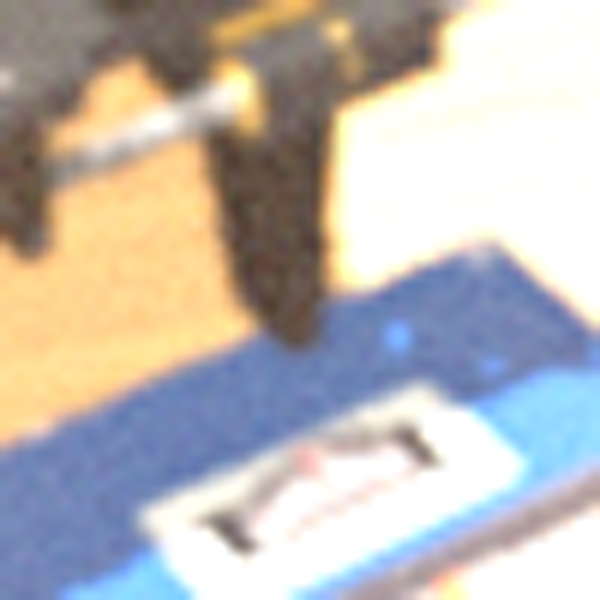

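Run:
```python
from h import *
def pr(X,n="scene"):
    c=env.camera_info(n);p=c["camera_matrix"]@(c["R"]@np.array(X)+c["t"]);return (p[:2]/p[2]).round(1)
d=np.array([np.cos(1.192),np.sin(1.192),0])*47.5
for z in(176,187,210):
  for s in(-1,1): print(z,pr(np.array([231,580.5,z])+s*d,"top"))
b=cv2.imread("pics/top0.png")[230:384,0:120]
g=np.clip(b.astype(float)*2.5,0,255).astype(np.uint8)
cv2.imwrite("pics/g3.png",cv2.resize(g,None,fx=3.8,fy=3.8,interpolation=cv2.INTER_CUBIC))
```

```text
176 [ 58.8 289. ]
176 [ 29.7 274.1]
187 [ 56.6 289.3]
187 [ 27.2 274.2]
210 [ 51.8 289.9]
210 [ 21.7 274.5]
```

View pics/g3.png

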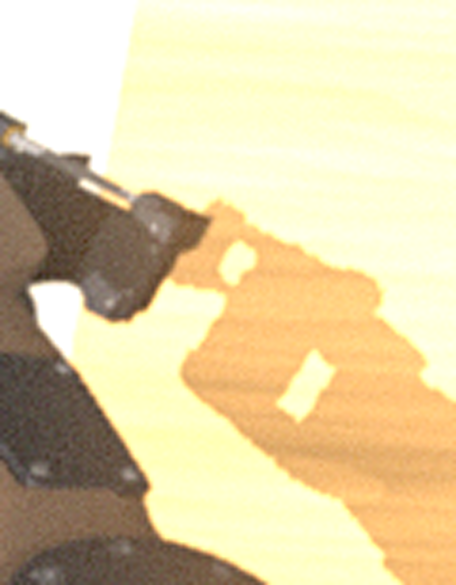

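jog_arm:
  series:
    - {"dx": -0.0033,"dy": 0.0088,"dz": -0.002,"rx": 0,"ry": 0,"rz": 0,"gripper": 0}
    - {"dx": 0,"dy": 0,"dz": -0.002,"rx": 0,"ry": 0,"rz": 0,"gripper": 0}
    - {"dx": 0,"dy": 0,"dz": 0,"rx": 0,"ry": 0,"rz": 0,"gripper": 0}
    - {"dx": 0,"dy": 0,"dz": 0,"rx": 0,"ry": 0,"rz": 0,"gripper": 0}
    - {"dx": 0,"dy": 0,"dz": 0,"rx": 0,"ry": 0,"rz": 0,"gripper": 0}

```text
t: 3.1
eef_pos: [448.8, 24.1, 137.0]
tcp_rot: [-1.571, -0.0, 1.876]
ft_force: [-0.2, -0.9, 1.1]
opening: 0.008
```

jog_arm:
  series:
    - {"dx": 0,"dy": 0,"dz": -0.0007,"rx": 0,"ry": 0,"rz": 0,"gripper": 0}
    - {"dx": 0,"dy": 0,"dz": 0,"rx": 0,"ry": 0,"rz": 0,"gripper": 0}

```text
t: 3.3
eef_pos: [448.7, 24.1, 136.2]
tcp_rot: [-1.571, -0.0, 1.876]
ft_force: [0.4, 0.5, -0.2]
opening: 0.004
```

jog_arm:
  series:
    - {"dx": 0,"dy": 0,"dz": -0.0007,"rx": 0,"ry": 0,"rz": 0,"gripper": 0}
    - {"dx": 0,"dy": 0,"dz": 0,"rx": 0,"ry": 0,"rz": 0,"gripper": 0}

```text
t: 3.5
eef_pos: [448.7, 24.1, 135.5]
tcp_rot: [-1.571, -0.0, 1.876]
ft_force: [0.3, 0.8, -0.3]
opening: 0.002
```

jog_arm:
  series:
    - {"dx": 0,"dy": 0,"dz": -0.0007,"rx": 0,"ry": 0,"rz": 0,"gripper": 0}
    - {"dx": 0,"dy": 0,"dz": 0,"rx": 0,"ry": 0,"rz": 0,"gripper": 0}

```text
t: 3.7
eef_pos: [448.7, 24.2, 134.8]
tcp_rot: [-1.571, -0.0, 1.876]
ft_force: [-0.7, -0.8, 0.7]
opening: 0.007
```

jog_arm:
  series:
    - {"dx": 0,"dy": 0,"dz": -0.0007,"rx": 0,"ry": 0,"rz": 0,"gripper": 0}
    - {"dx": 0,"dy": 0,"dz": 0,"rx": 0,"ry": 0,"rz": 0,"gripper": 0}

```text
t: 3.9
eef_pos: [448.7, 24.2, 134.1]
tcp_rot: [-1.571, -0.0, 1.876]
ft_force: [-1.0, -0.5, -0.3]
opening: 0.004
```

jog_arm:
  series:
    - {"dx": 0,"dy": 0,"dz": -0.0007,"rx": 0,"ry": 0,"rz": 0,"gripper": 0}
    - {"dx": 0,"dy": 0,"dz": 0,"rx": 0,"ry": 0,"rz": 0,"gripper": 0}

```text
t: 4.1
eef_pos: [448.7, 24.2, 133.4]
tcp_rot: [-1.571, -0.0, 1.876]
ft_force: [-0.0, -0.0, 0.0]
opening: 0.006
```

jog_arm:
  series:
    - {"dx": 0,"dy": 0,"dz": -0.0007,"rx": 0,"ry": 0,"rz": 0,"gripper": 0}
    - {"dx": 0,"dy": 0,"dz": 0,"rx": 0,"ry": 0,"rz": 0,"gripper": 0}

```text
t: 4.3
eef_pos: [448.7, 24.2, 132.7]
tcp_rot: [-1.571, -0.0, 1.876]
ft_force: [-0.2, 0.3, 0.7]
opening: 0.007
```

jog_arm:
  series:
    - {"dx": 0,"dy": 0,"dz": -0.0007,"rx": 0,"ry": 0,"rz": 0,"gripper": 0}
    - {"dx": 0,"dy": 0,"dz": 0,"rx": 0,"ry": 0,"rz": 0,"gripper": 0}

```text
t: 4.5
eef_pos: [448.7, 24.2, 132.0]
tcp_rot: [-1.571, -0.0, 1.876]
ft_force: [0.5, -0.3, -0.4]
opening: 0.006
```

jog_arm:
  series:
    - {"dx": 0,"dy": 0,"dz": -0.0007,"rx": 0,"ry": 0,"rz": 0,"gripper": 0}
    - {"dx": 0,"dy": 0,"dz": 0,"rx": 0,"ry": 0,"rz": 0,"gripper": 0}

```text
t: 4.7
eef_pos: [448.7, 24.2, 131.3]
tcp_rot: [-1.571, -0.0, 1.876]
ft_force: [0.0, -0.2, -0.0]
opening: 0.004
```

jog_arm:
  series:
    - {"dx": 0,"dy": 0,"dz": -0.0007,"rx": 0,"ry": 0,"rz": 0,"gripper": 0}
    - {"dx": 0,"dy": 0,"dz": 0,"rx": 0,"ry": 0,"rz": 0,"gripper": 0}

```text
t: 4.9
eef_pos: [448.7, 24.2, 130.6]
tcp_rot: [-1.571, -0.0, 1.876]
ft_force: [-0.5, -0.2, 0.3]
opening: 0.004
```

jog_arm:
  series:
    - {"dx": 0,"dy": 0,"dz": -0.0007,"rx": 0,"ry": 0,"rz": 0,"gripper": 0}
    - {"dx": 0,"dy": 0,"dz": 0,"rx": 0,"ry": 0,"rz": 0,"gripper": 0}

```text
t: 5.1
eef_pos: [448.7, 24.2, 129.9]
tcp_rot: [-1.571, -0.0, 1.876]
ft_force: [0.0, -0.7, -0.2]
opening: 0.001
```

jog_arm:
  series:
    - {"dx": 0,"dy": 0,"dz": -0.0007,"rx": 0,"ry": 0,"rz": 0,"gripper": 0}
    - {"dx": 0,"dy": 0,"dz": 0,"rx": 0,"ry": 0,"rz": 0,"gripper": 0}

```text
t: 5.3
eef_pos: [448.7, 24.2, 129.2]
tcp_rot: [-1.571, -0.0, 1.876]
ft_force: [0.2, 1.1, 1.0]
opening: 0.004
```

Run:
```python
from h import *
im=env.read_camera("scene")[:,:,::-1];cv2.imwrite("pics/scene2.png",im)
g=np.clip(im[130:190,225:300].astype(float)*1.8,0,255).astype(np.uint8)
cv2.imwrite("pics/g4.png",cv2.resize(g,(750,600),interpolation=cv2.INTER_CUBIC))
```

```text
(no output)
```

View pics/g4.png

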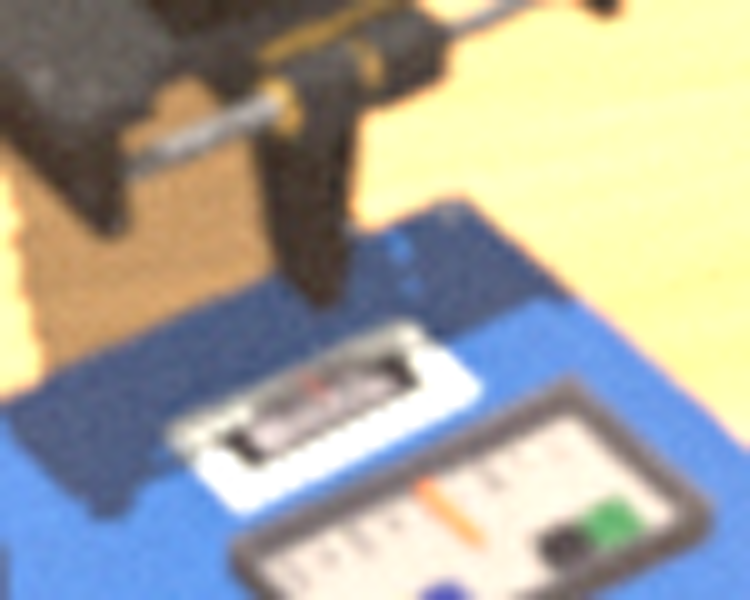

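jog_arm:
  series:
    - {"dx": 0,"dy": 0,"dz": -0.0007,"rx": 0,"ry": 0,"rz": 0,"gripper": 0}
    - {"dx": 0,"dy": 0,"dz": 0,"rx": 0,"ry": 0,"rz": 0,"gripper": 0}

```text
t: 5.55
eef_pos: [448.7, 24.2, 128.5]
tcp_rot: [-1.571, -0.0, 1.876]
ft_force: [-0.2, 0.0, 0.4]
opening: 0.006
```

jog_arm:
  series:
    - {"dx": 0,"dy": 0,"dz": -0.0007,"rx": 0,"ry": 0,"rz": 0,"gripper": 0}
    - {"dx": 0,"dy": 0,"dz": 0,"rx": 0,"ry": 0,"rz": 0,"gripper": 0}

```text
t: 5.75
eef_pos: [448.7, 24.2, 127.8]
tcp_rot: [-1.571, -0.0, 1.876]
ft_force: [0.4, 0.1, -0.2]
opening: 0.011
```

jog_arm:
  series:
    - {"dx": 0,"dy": 0,"dz": -0.0007,"rx": 0,"ry": 0,"rz": 0,"gripper": 0}
    - {"dx": 0,"dy": 0,"dz": 0,"rx": 0,"ry": 0,"rz": 0,"gripper": 0}

```text
t: 5.95
eef_pos: [448.7, 24.2, 127.1]
tcp_rot: [-1.571, -0.0, 1.876]
ft_force: [-0.2, -0.2, -0.3]
opening: 0.002
```

jog_arm:
  series:
    - {"dx": 0,"dy": 0,"dz": -0.0007,"rx": 0,"ry": 0,"rz": 0,"gripper": 0}
    - {"dx": 0,"dy": 0,"dz": 0,"rx": 0,"ry": 0,"rz": 0,"gripper": 0}

```text
t: 6.15
eef_pos: [448.7, 24.2, 126.4]
tcp_rot: [-1.571, -0.0, 1.876]
ft_force: [2.1, -0.5, -0.2]
opening: 0.005
```

jog_arm:
  series:
    - {"dx": 0,"dy": 0,"dz": 0,"rx": 0,"ry": 0,"rz": 0,"gripper": 0}

```text
t: 6.25
eef_pos: [448.8, 24.2, 126.5]
tcp_rot: [-1.571, -0.0, 1.876]
ft_force: [0.2, 0.1, -0.2]
opening: 0.002
```

jog_arm:
  series:
    - {"dx": 0,"dy": 0,"dz": -0.0006,"rx": 0,"ry": 0,"rz": 0,"gripper": 0}
    - {"dx": 0,"dy": 0,"dz": 0,"rx": 0,"ry": 0,"rz": 0,"gripper": 0}

```text
t: 6.45
eef_pos: [448.7, 24.2, 125.8]
tcp_rot: [-1.571, -0.0, 1.876]
ft_force: [-0.7, 0.3, -0.4]
opening: 0.002
```

jog_arm:
  series:
    - {"dx": 0,"dy": 0,"dz": -0.0006,"rx": 0,"ry": 0,"rz": 0,"gripper": 0}
    - {"dx": 0,"dy": 0,"dz": 0,"rx": 0,"ry": 0,"rz": 0,"gripper": 0}

```text
t: 6.65
eef_pos: [448.7, 24.2, 125.2]
tcp_rot: [-1.571, -0.0, 1.876]
ft_force: [0.4, -0.2, -0.6]
opening: 0.004
```

jog_arm:
  series:
    - {"dx": 0,"dy": 0,"dz": -0.0006,"rx": 0,"ry": 0,"rz": 0,"gripper": 0}
    - {"dx": 0,"dy": 0,"dz": 0,"rx": 0,"ry": 0,"rz": 0,"gripper": 0}

```text
t: 6.85
eef_pos: [448.7, 24.2, 124.6]
tcp_rot: [-1.571, -0.0, 1.876]
ft_force: [-0.2, -0.1, -0.3]
opening: 0.002
```

jog_arm:
  series:
    - {"dx": 0,"dy": 0,"dz": -0.0006,"rx": 0,"ry": 0,"rz": 0,"gripper": 0}
    - {"dx": 0,"dy": 0,"dz": 0,"rx": 0,"ry": 0,"rz": 0,"gripper": 0}

```text
t: 7.05
eef_pos: [448.7, 24.2, 124.0]
tcp_rot: [-1.571, -0.0, 1.876]
ft_force: [-0.4, -0.0, -0.3]
opening: 0.004
```

jog_arm:
  series:
    - {"dx": 0,"dy": 0,"dz": -0.0006,"rx": 0,"ry": 0,"rz": 0,"gripper": 0}
    - {"dx": 0,"dy": 0,"dz": 0,"rx": 0,"ry": 0,"rz": 0,"gripper": 0}

```text
t: 7.25
eef_pos: [448.7, 24.2, 123.4]
tcp_rot: [-1.571, -0.0, 1.876]
ft_force: [-0.4, -0.2, 0.5]
opening: 0.005
```

jog_arm:
  series:
    - {"dx": 0,"dy": 0,"dz": -0.0003,"rx": 0,"ry": 0,"rz": 0,"gripper": 0}
    - {"dx": 0,"dy": 0,"dz": 0,"rx": 0,"ry": 0,"rz": 0,"gripper": 0}

```text
t: 7.45
eef_pos: [448.8, 24.2, 123.2]
tcp_rot: [-1.571, -0.0, 1.876]
ft_force: [0.0, -0.0, 0.4]
opening: 0.001
```

Run:
```python
from h import *
im=env.read_camera("scene")[:,:,::-1];cv2.imwrite("pics/scene3.png",im)
g=np.clip(im[130:190,225:300].astype(float)*1.8,0,255).astype(np.uint8)
cv2.imwrite("pics/g5.png",cv2.resize(g,(750,600),interpolation=cv2.INTER_CUBIC))
s=env.state();print(s["ft_force"],s["moment"])
```

```text
[0.21496328 0.05565668 0.04697771] [0.10034245 0.04156711 0.02035259]
```

View pics/g5.png

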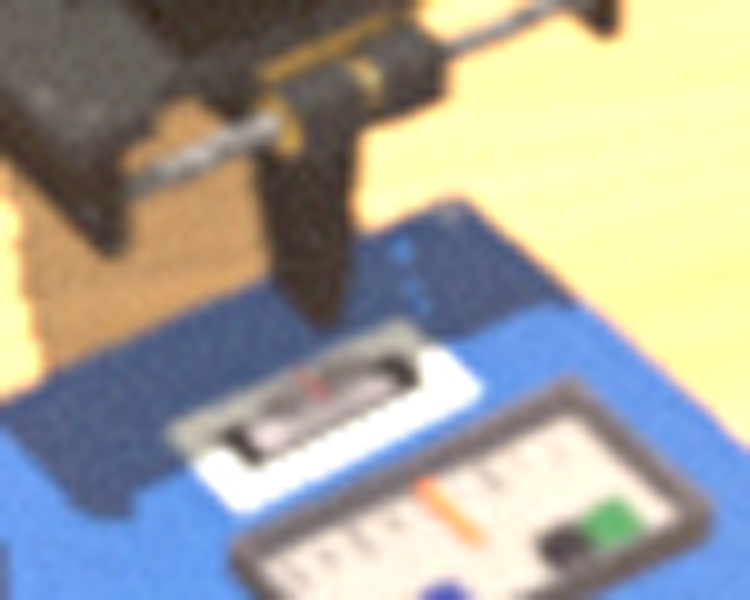

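jog_arm:
  series:
    - {"dx": 0,"dy": 0,"dz": -0.0008,"rx": 0,"ry": 0,"rz": 0,"gripper": 0}
    - {"dx": 0,"dy": 0,"dz": 0,"rx": 0,"ry": 0,"rz": 0,"gripper": 0}

```text
t: 7.7
eef_pos: [448.7, 24.2, 122.3]
tcp_rot: [-1.571, -0.0, 1.876]
ft_force: [1.2, 0.5, 0.4]
opening: 0.004
```

jog_arm:
  series:
    - {"dx": 0,"dy": 0,"dz": -0.0008,"rx": 0,"ry": 0,"rz": 0,"gripper": 0}
    - {"dx": 0,"dy": 0,"dz": 0,"rx": 0,"ry": 0,"rz": 0,"gripper": 0}

```text
t: 7.9
eef_pos: [448.7, 24.2, 121.5]
tcp_rot: [-1.571, -0.0, 1.876]
ft_force: [0.1, 0.5, 0.6]
opening: 0.008
```

jog_arm:
  series:
    - {"dx": 0,"dy": 0,"dz": -0.0008,"rx": 0,"ry": 0,"rz": 0,"gripper": 0}
    - {"dx": 0,"dy": 0,"dz": 0,"rx": 0,"ry": 0,"rz": 0,"gripper": 0}

```text
t: 8.1
eef_pos: [448.7, 24.2, 120.7]
tcp_rot: [-1.571, -0.0, 1.876]
ft_force: [1.4, -0.5, 1.0]
opening: 0.003
```

jog_arm:
  series:
    - {"dx": 0,"dy": 0,"dz": -0.0007,"rx": 0,"ry": 0,"rz": 0,"gripper": 0}
    - {"dx": 0,"dy": 0,"dz": 0,"rx": 0,"ry": 0,"rz": 0,"gripper": 0}

```text
t: 8.3
eef_pos: [448.7, 24.2, 120.0]
tcp_rot: [-1.571, -0.0, 1.876]
ft_force: [-0.5, 0.1, 0.4]
opening: 0.006
```

jog_arm:
  series:
    - {"dx": 0,"dy": 0,"dz": -0.0007,"rx": 0,"ry": 0,"rz": 0,"gripper": 0}
    - {"dx": 0,"dy": 0,"dz": 0,"rx": 0,"ry": 0,"rz": 0,"gripper": 0}

```text
t: 8.5
eef_pos: [448.7, 24.2, 119.3]
tcp_rot: [-1.571, -0.0, 1.876]
ft_force: [-0.1, -0.2, 0.3]
opening: 0.004
```

jog_arm:
  series:
    - {"dx": 0,"dy": 0,"dz": -0.0007,"rx": 0,"ry": 0,"rz": 0,"gripper": 0}
    - {"dx": 0,"dy": 0,"dz": 0,"rx": 0,"ry": 0,"rz": 0,"gripper": 0}

```text
t: 8.7
eef_pos: [448.7, 24.2, 118.6]
tcp_rot: [-1.571, -0.0, 1.876]
ft_force: [0.4, -0.2, -0.0]
opening: 0.004
```

jog_arm:
  series:
    - {"dx": 0,"dy": 0,"dz": -0.0007,"rx": 0,"ry": 0,"rz": 0,"gripper": 0}
    - {"dx": 0,"dy": 0,"dz": 0,"rx": 0,"ry": 0,"rz": 0,"gripper": 0}

```text
t: 8.9
eef_pos: [448.7, 24.2, 117.9]
tcp_rot: [-1.571, -0.0, 1.876]
ft_force: [-0.2, -0.0, 0.0]
opening: 0.005
```

Run:
```python
from h import *
im=env.read_camera("scene")[:,:,::-1];cv2.imwrite("pics/scene4.png",im)
g=np.clip(im[130:190,225:300].astype(float)*1.8,0,255).astype(np.uint8)
cv2.imwrite("pics/g6.png",cv2.resize(g,(750,600),interpolation=cv2.INTER_CUBIC))
s=env.state();print(s["ft_force"],s["moment"])
```

```text
[ 0.16421523 -0.63697796  1.13055605] [ 0.09075951  0.01024893 -0.03645642]
```

View pics/g6.png

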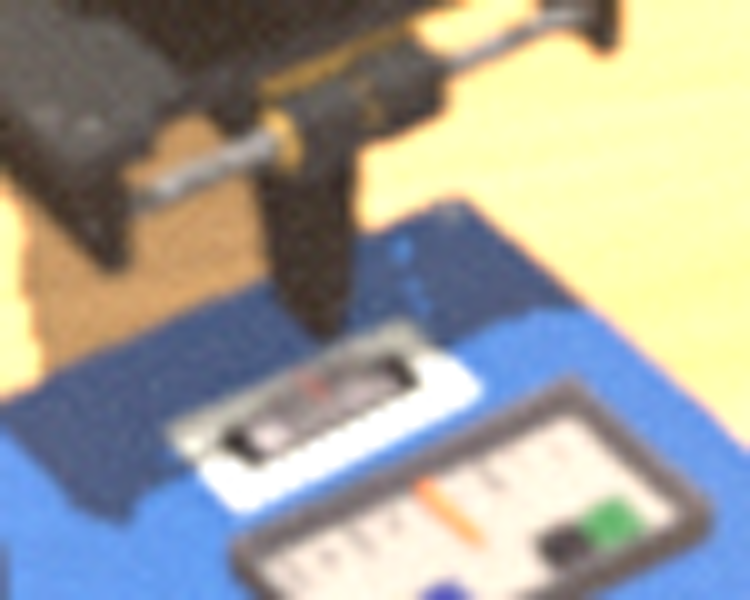

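jog_arm:
  series:
    - {"dx": 0,"dy": 0,"dz": -0.001,"rx": 0,"ry": 0,"rz": 0,"gripper": 0}
    - {"dx": 0,"dy": 0,"dz": 0,"rx": 0,"ry": 0,"rz": 0,"gripper": 0}

```text
t: 9.15
eef_pos: [448.7, 24.2, 116.9]
tcp_rot: [-1.571, -0.0, 1.876]
ft_force: [-0.1, 0.0, -0.7]
opening: 0.009
```

jog_arm:
  series:
    - {"dx": 0,"dy": 0,"dz": -0.001,"rx": 0,"ry": 0,"rz": 0,"gripper": 0}
    - {"dx": 0,"dy": 0,"dz": 0,"rx": 0,"ry": 0,"rz": 0,"gripper": 0}

```text
t: 9.35
eef_pos: [448.7, 24.2, 115.8]
tcp_rot: [-1.571, -0.0, 1.876]
ft_force: [-0.7, 0.3, -0.2]
opening: 0.005
```

jog_arm:
  series:
    - {"dx": 0,"dy": 0,"dz": -0.001,"rx": 0,"ry": 0,"rz": 0,"gripper": 0}
    - {"dx": 0,"dy": 0,"dz": 0,"rx": 0,"ry": 0,"rz": 0,"gripper": 0}

```text
t: 9.55
eef_pos: [448.7, 24.2, 114.8]
tcp_rot: [-1.571, -0.0, 1.876]
ft_force: [-0.6, 0.9, 0.4]
opening: 0.002
```

jog_arm:
  series:
    - {"dx": 0,"dy": 0,"dz": -0.0007,"rx": 0,"ry": 0,"rz": 0,"gripper": 0}
    - {"dx": 0,"dy": 0,"dz": 0,"rx": 0,"ry": 0,"rz": 0,"gripper": 0}

```text
t: 9.75
eef_pos: [448.7, 24.2, 114.2]
tcp_rot: [-1.571, -0.0, 1.876]
ft_force: [0.2, -0.5, 0.2]
opening: 0.003
```

jog_arm:
  series:
    - {"dx": 0,"dy": 0,"dz": -0.0007,"rx": 0,"ry": 0,"rz": 0,"gripper": 0}
    - {"dx": 0,"dy": 0,"dz": 0,"rx": 0,"ry": 0,"rz": 0,"gripper": 0}

```text
t: 9.95
eef_pos: [448.7, 24.2, 113.5]
tcp_rot: [-1.571, -0.0, 1.876]
ft_force: [-0.5, 0.6, -0.3]
opening: 0.004
```

jog_arm:
  series:
    - {"dx": 0,"dy": 0,"dz": -0.0007,"rx": 0,"ry": 0,"rz": 0,"gripper": 0}
    - {"dx": 0,"dy": 0,"dz": 0,"rx": 0,"ry": 0,"rz": 0,"gripper": 0}

```text
t: 10.15
eef_pos: [448.7, 24.2, 112.8]
tcp_rot: [-1.571, -0.0, 1.876]
ft_force: [0.0, -0.5, 0.1]
opening: 0.005
```

jog_arm:
  series:
    - {"dx": 0,"dy": 0,"dz": -0.0007,"rx": 0,"ry": 0,"rz": 0,"gripper": 0}
    - {"dx": 0,"dy": 0,"dz": 0,"rx": 0,"ry": 0,"rz": 0,"gripper": 0}

```text
t: 10.35
eef_pos: [448.7, 24.2, 112.1]
tcp_rot: [-1.571, -0.0, 1.876]
ft_force: [0.0, 0.4, 0.2]
opening: 0.0
```

jog_arm:
  series:
    - {"dx": 0,"dy": 0,"dz": -0.0007,"rx": 0,"ry": 0,"rz": 0,"gripper": 0}
    - {"dx": 0,"dy": 0,"dz": 0,"rx": 0,"ry": 0,"rz": 0,"gripper": 0}

```text
t: 10.55
eef_pos: [448.7, 24.2, 111.4]
tcp_rot: [-1.571, -0.0, 1.876]
ft_force: [0.1, 0.4, 0.2]
opening: 0.003
```

Run:
```python
from h import *
im=env.read_camera("scene")[:,:,::-1];cv2.imwrite("pics/scene5.png",im)
g=np.clip(im[130:190,225:300].astype(float)*1.8,0,255).astype(np.uint8)
cv2.imwrite("pics/g7.png",cv2.resize(g,(750,600),interpolation=cv2.INTER_CUBIC))
s=env.state();print(s["ft_force"],s["moment"])
```

```text
[-0.35367532 -0.12957404 -0.55111334] [0.1015503  0.04149866 0.01402063]
```

View pics/g7.png

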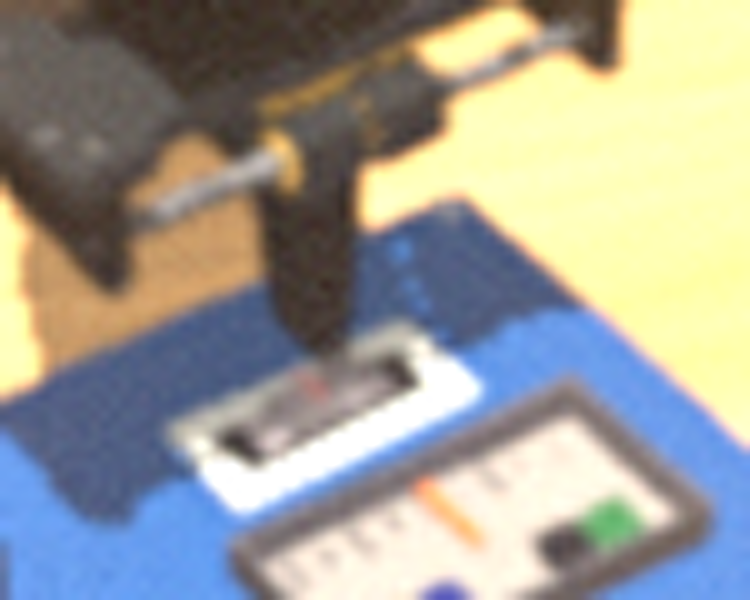

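jog_arm:
  series:
    - {"dx": 0,"dy": 0,"dz": -0.0006,"rx": 0,"ry": 0,"rz": 0,"gripper": 0}
    - {"dx": 0,"dy": 0,"dz": 0,"rx": 0,"ry": 0,"rz": 0,"gripper": 0}

```text
t: 10.8
eef_pos: [448.7, 24.2, 110.8]
tcp_rot: [-1.571, -0.0, 1.876]
ft_force: [-0.7, -0.2, 1.0]
opening: 0.006
```

jog_arm:
  series:
    - {"dx": 0,"dy": 0,"dz": -0.0006,"rx": 0,"ry": 0,"rz": 0,"gripper": 0}
    - {"dx": 0,"dy": 0,"dz": 0,"rx": 0,"ry": 0,"rz": 0,"gripper": 0}

```text
t: 11.0
eef_pos: [448.7, 24.2, 110.2]
tcp_rot: [-1.571, -0.0, 1.876]
ft_force: [0.1, -0.4, -0.5]
opening: 0.009
```

jog_arm:
  series:
    - {"dx": 0,"dy": 0,"dz": -0.0006,"rx": 0,"ry": 0,"rz": 0,"gripper": 0}
    - {"dx": 0,"dy": 0,"dz": 0,"rx": 0,"ry": 0,"rz": 0,"gripper": 0}

```text
t: 11.2
eef_pos: [448.7, 24.2, 109.6]
tcp_rot: [-1.571, -0.0, 1.876]
ft_force: [0.1, 0.1, 0.6]
opening: 0.003
```

jog_arm:
  series:
    - {"dx": 0,"dy": 0,"dz": -0.0006,"rx": 0,"ry": 0,"rz": 0,"gripper": 0}
    - {"dx": 0,"dy": 0,"dz": 0,"rx": 0,"ry": 0,"rz": 0,"gripper": 0}

```text
t: 11.4
eef_pos: [448.7, 24.2, 109.0]
tcp_rot: [-1.571, -0.0, 1.876]
ft_force: [-0.1, 0.7, 0.1]
opening: 0.006
```

jog_arm:
  series:
    - {"dx": 0,"dy": 0,"dz": -0.0006,"rx": 0,"ry": 0,"rz": 0,"gripper": 0}
    - {"dx": 0,"dy": 0,"dz": 0,"rx": 0,"ry": 0,"rz": 0,"gripper": 0}

```text
t: 11.6
eef_pos: [448.7, 24.2, 108.4]
tcp_rot: [-1.571, -0.0, 1.876]
ft_force: [0.8, 0.3, 1.0]
opening: 0.003
```

jog_arm:
  series:
    - {"dx": 0,"dy": 0,"dz": -0.0004,"rx": 0,"ry": 0,"rz": 0,"gripper": 0}
    - {"dx": 0,"dy": 0,"dz": 0,"rx": 0,"ry": 0,"rz": 0,"gripper": 0}

```text
t: 11.8
eef_pos: [448.7, 24.2, 108.0]
tcp_rot: [-1.571, -0.0, 1.876]
ft_force: [0.4, 0.5, -0.5]
opening: 0.003
```

jog_arm:
  series:
    - {"dx": 0,"dy": 0,"dz": -0.0006,"rx": 0,"ry": 0,"rz": 0,"gripper": 0}
    - {"dx": 0,"dy": 0,"dz": 0,"rx": 0,"ry": 0,"rz": 0,"gripper": 0}

```text
t: 12.0
eef_pos: [448.7, 24.2, 107.4]
tcp_rot: [-1.571, -0.0, 1.876]
ft_force: [-0.6, 1.1, -0.2]
opening: 0.007
```

jog_arm:
  series:
    - {"dx": 0,"dy": 0,"dz": -0.0006,"rx": 0,"ry": 0,"rz": 0,"gripper": 0}
    - {"dx": 0,"dy": 0,"dz": 0,"rx": 0,"ry": 0,"rz": 0,"gripper": 0}

```text
t: 12.2
eef_pos: [448.7, 24.2, 106.8]
tcp_rot: [-1.571, -0.0, 1.876]
ft_force: [-0.4, 0.2, -0.2]
opening: 0.005
```

Run:
```python
from h import *
im=env.read_camera("scene")[:,:,::-1];cv2.imwrite("pics/scene6.png",im)
g=np.clip(im[130:190,225:300].astype(float)*1.8,0,255).astype(np.uint8)
cv2.imwrite("pics/g8.png",cv2.resize(g,(750,600),interpolation=cv2.INTER_CUBIC))
s=env.state();print(s["ft_force"],s["moment"])
```

```text
[ 0.18171435 -0.80885127  0.0209921 ] [-0.00935094  0.03422556 -0.01084063]
```

View pics/g8.png

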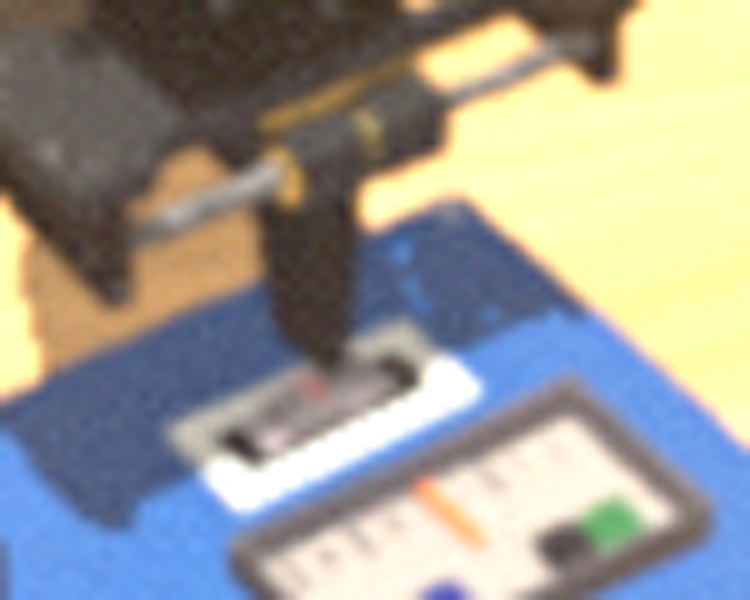

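jog_arm:
  series:
    - {"dx": 0,"dy": 0,"dz": -0.0006,"rx": 0,"ry": 0,"rz": 0,"gripper": 0}
    - {"dx": 0,"dy": 0,"dz": 0,"rx": 0,"ry": 0,"rz": 0,"gripper": 0}

```text
t: 12.45
eef_pos: [448.7, 24.2, 106.2]
tcp_rot: [-1.571, -0.0, 1.876]
ft_force: [-0.1, 0.5, -0.1]
opening: 0.003
```

jog_arm:
  series:
    - {"dx": 0,"dy": 0,"dz": -0.0006,"rx": 0,"ry": 0,"rz": 0,"gripper": 0}
    - {"dx": 0,"dy": 0,"dz": 0,"rx": 0,"ry": 0,"rz": 0,"gripper": 0}

```text
t: 12.65
eef_pos: [448.7, 24.2, 105.6]
tcp_rot: [-1.571, -0.0, 1.876]
ft_force: [0.0, 1.1, 0.2]
opening: 0.001
```

jog_arm:
  series:
    - {"dx": 0,"dy": 0,"dz": -0.0006,"rx": 0,"ry": 0,"rz": 0,"gripper": 0}
    - {"dx": 0,"dy": 0,"dz": 0,"rx": 0,"ry": 0,"rz": 0,"gripper": 0}

```text
t: 12.85
eef_pos: [448.7, 24.2, 105.0]
tcp_rot: [-1.571, -0.0, 1.876]
ft_force: [0.4, -0.7, 0.3]
opening: 0.001
```

jog_arm:
  series:
    - {"dx": 0,"dy": 0,"dz": -0.0006,"rx": 0,"ry": 0,"rz": 0,"gripper": 0}
    - {"dx": 0,"dy": 0,"dz": 0,"rx": 0,"ry": 0,"rz": 0,"gripper": 0}

```text
t: 13.05
eef_pos: [448.8, 24.2, 104.4]
tcp_rot: [-1.571, -0.0, 1.876]
ft_force: [0.3, -0.0, -0.1]
opening: 0.003
```

jog_arm:
  series:
    - {"dx": 0,"dy": 0,"dz": -0.0006,"rx": 0,"ry": 0,"rz": 0,"gripper": 0}
    - {"dx": 0,"dy": 0,"dz": 0,"rx": 0,"ry": 0,"rz": 0,"gripper": 0}

```text
t: 13.25
eef_pos: [448.7, 24.2, 103.8]
tcp_rot: [-1.571, -0.0, 1.876]
ft_force: [-0.6, 1.8, 0.4]
opening: 0.005
```

jog_arm:
  series:
    - {"dx": 0,"dy": 0,"dz": -0.0004,"rx": 0,"ry": 0,"rz": 0,"gripper": 0}
    - {"dx": 0,"dy": 0,"dz": 0,"rx": 0,"ry": 0,"rz": 0,"gripper": 0}

```text
t: 13.45
eef_pos: [448.7, 24.2, 103.4]
tcp_rot: [-1.571, -0.0, 1.876]
ft_force: [-0.1, 0.2, 0.2]
opening: 0.004
```

Run:
```python
from h import *
im=env.read_camera("scene")[:,:,::-1];cv2.imwrite("pics/scene7.png",im)
g=np.clip(im[130:190,225:300].astype(float)*1.8,0,255).astype(np.uint8)
cv2.imwrite("pics/g9.png",cv2.resize(g,(750,600),interpolation=cv2.INTER_CUBIC))
s=env.state();print(s["ft_force"],s["moment"])
```

```text
[-0.18890155  1.09709576 -0.89853029] [0.08065338 0.01854292 0.04030336]
```

View pics/g9.png

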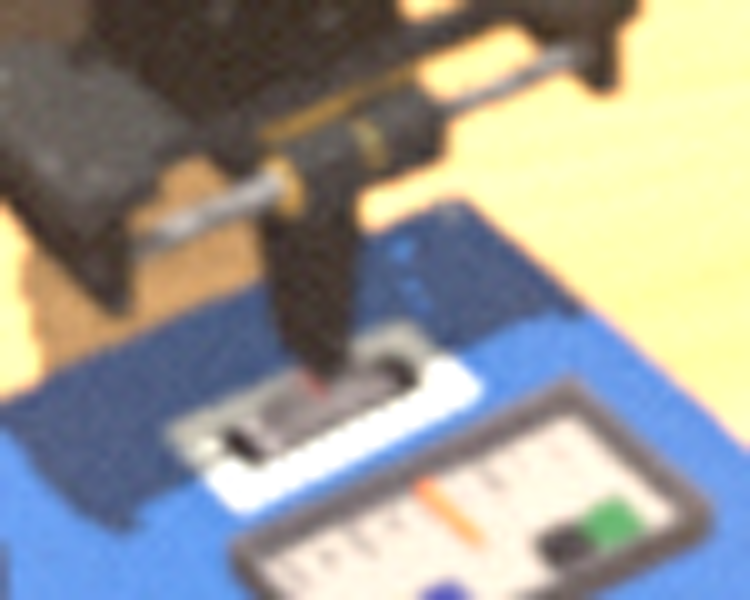

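jog_arm:
  series:
    - {"dx": 0,"dy": 0,"dz": -0.0006,"rx": 0,"ry": 0,"rz": 0,"gripper": 0}
    - {"dx": 0,"dy": 0,"dz": 0,"rx": 0,"ry": 0,"rz": 0,"gripper": 0}

```text
t: 13.7
eef_pos: [448.7, 24.2, 102.8]
tcp_rot: [-1.571, -0.0, 1.876]
ft_force: [-0.5, 0.1, -0.1]
opening: 0.003
```

jog_arm:
  series:
    - {"dx": 0,"dy": 0,"dz": -0.0006,"rx": 0,"ry": 0,"rz": 0,"gripper": 0}
    - {"dx": 0,"dy": 0,"dz": 0,"rx": 0,"ry": 0,"rz": 0,"gripper": 0}

```text
t: 13.9
eef_pos: [448.7, 24.2, 102.2]
tcp_rot: [-1.571, -0.0, 1.876]
ft_force: [-0.3, 0.8, 0.5]
opening: 0.004
```

jog_arm:
  series:
    - {"dx": 0,"dy": 0,"dz": -0.0006,"rx": 0,"ry": 0,"rz": 0,"gripper": 0}
    - {"dx": 0,"dy": 0,"dz": 0,"rx": 0,"ry": 0,"rz": 0,"gripper": 0}

```text
t: 14.1
eef_pos: [448.7, 24.2, 101.6]
tcp_rot: [-1.571, -0.0, 1.876]
ft_force: [0.5, 0.1, -0.3]
opening: 0.002
```

jog_arm:
  series:
    - {"dx": 0,"dy": 0,"dz": -0.0006,"rx": 0,"ry": 0,"rz": 0,"gripper": 0}
    - {"dx": 0,"dy": 0,"dz": 0,"rx": 0,"ry": 0,"rz": 0,"gripper": 0}

```text
t: 14.3
eef_pos: [448.7, 24.2, 101.0]
tcp_rot: [-1.571, -0.0, 1.876]
ft_force: [-0.8, -0.4, -0.3]
opening: 0.004
```

jog_arm:
  series:
    - {"dx": 0,"dy": 0,"dz": -0.0006,"rx": 0,"ry": 0,"rz": 0,"gripper": 0}
    - {"dx": 0,"dy": 0,"dz": 0,"rx": 0,"ry": 0,"rz": 0,"gripper": 0}

```text
t: 14.5
eef_pos: [448.7, 24.2, 100.4]
tcp_rot: [-1.571, -0.0, 1.876]
ft_force: [0.5, -0.4, 0.2]
opening: 0.005
```

jog_arm:
  series:
    - {"dx": 0,"dy": 0,"dz": -0.0006,"rx": 0,"ry": 0,"rz": 0,"gripper": 0}
    - {"dx": 0,"dy": 0,"dz": 0,"rx": 0,"ry": 0,"rz": 0,"gripper": 0}

```text
t: 14.7
eef_pos: [448.7, 24.1, 99.8]
tcp_rot: [-1.571, -0.0, 1.876]
ft_force: [-0.8, -0.4, -0.1]
opening: 0.007
```

Run:
```python
from h import *
im=env.read_camera("scene")[:,:,::-1];cv2.imwrite("pics/scene8.png",im)
g=np.clip(im[130:190,225:300].astype(float)*1.8,0,255).astype(np.uint8)
cv2.imwrite("pics/g10.png",cv2.resize(g,(750,600),interpolation=cv2.INTER_CUBIC))
s=env.state();print(s["ft_force"],s["moment"])
```

```text
[-1.04723686 -0.25499873  0.45929387] [ 0.03525899  0.02885731 -0.01323317]
```

View pics/g10.png

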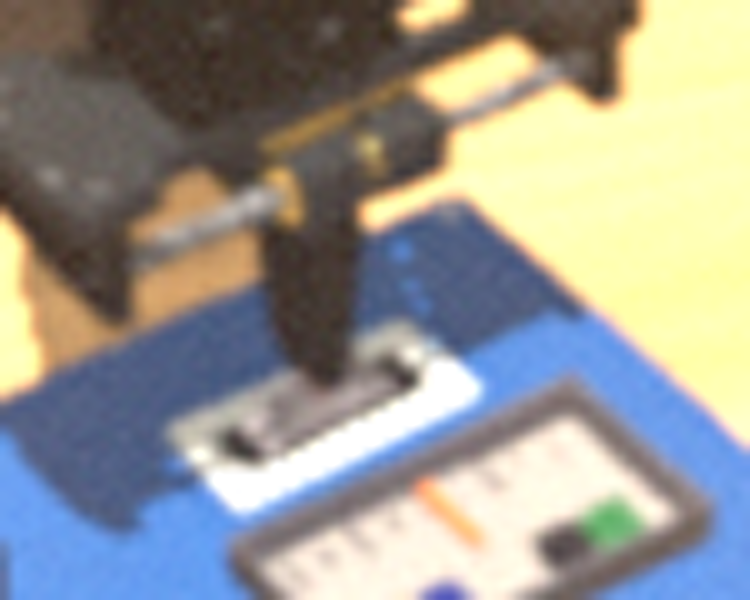

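jog_arm:
  series:
    - {"dx": 0,"dy": 0,"dz": -0.0006,"rx": 0,"ry": 0,"rz": 0,"gripper": 0}
    - {"dx": 0,"dy": 0,"dz": 0,"rx": 0,"ry": 0,"rz": 0,"gripper": 0}

```text
t: 14.95
eef_pos: [448.7, 24.2, 99.2]
tcp_rot: [-1.571, -0.0, 1.876]
ft_force: [-0.1, 0.3, 0.6]
opening: 0.006
```

jog_arm:
  series:
    - {"dx": 0,"dy": 0,"dz": -0.0006,"rx": 0,"ry": 0,"rz": 0,"gripper": 0}
    - {"dx": 0,"dy": 0,"dz": 0,"rx": 0,"ry": 0,"rz": 0,"gripper": 0}

```text
t: 15.15
eef_pos: [448.7, 24.2, 98.6]
tcp_rot: [-1.571, -0.0, 1.876]
ft_force: [0.4, 0.8, 0.3]
opening: 0.008
```

jog_arm:
  series:
    - {"dx": 0,"dy": 0,"dz": -0.0006,"rx": 0,"ry": 0,"rz": 0,"gripper": 0}
    - {"dx": 0,"dy": 0,"dz": 0,"rx": 0,"ry": 0,"rz": 0,"gripper": 0}

```text
t: 15.35
eef_pos: [448.7, 24.2, 98.0]
tcp_rot: [-1.571, -0.0, 1.876]
ft_force: [-0.1, -0.2, 0.1]
opening: 0.006
```

jog_arm:
  series:
    - {"dx": 0,"dy": 0,"dz": -0.0006,"rx": 0,"ry": 0,"rz": 0,"gripper": 0}
    - {"dx": 0,"dy": 0,"dz": 0,"rx": 0,"ry": 0,"rz": 0,"gripper": 0}

```text
t: 15.55
eef_pos: [448.7, 24.2, 97.4]
tcp_rot: [-1.571, -0.0, 1.876]
ft_force: [0.4, -0.4, 0.0]
opening: 0.006
```

jog_arm:
  series:
    - {"dx": 0,"dy": 0,"dz": -0.0006,"rx": 0,"ry": 0,"rz": 0,"gripper": 0}
    - {"dx": 0,"dy": 0,"dz": 0,"rx": 0,"ry": 0,"rz": 0,"gripper": 0}

```text
t: 15.75
eef_pos: [448.7, 24.2, 96.8]
tcp_rot: [-1.571, -0.0, 1.876]
ft_force: [0.8, -0.4, -0.3]
opening: 0.005
```

jog_arm:
  series:
    - {"dx": 0,"dy": 0,"dz": -0.0006,"rx": 0,"ry": 0,"rz": 0,"gripper": 0}
    - {"dx": 0,"dy": 0,"dz": 0,"rx": 0,"ry": 0,"rz": 0,"gripper": 0}

```text
t: 15.95
eef_pos: [448.7, 24.2, 96.2]
tcp_rot: [-1.571, -0.0, 1.876]
ft_force: [0.0, -2.0, 0.3]
opening: 0.006
```

Run:
```python
from h import *
im=env.read_camera("scene")[:,:,::-1];cv2.imwrite("pics/scene9.png",im)
g=np.clip(im[130:190,225:300].astype(float)*1.8,0,255).astype(np.uint8)
cv2.imwrite("pics/g11.png",cv2.resize(g,(750,600),interpolation=cv2.INTER_CUBIC))
s=env.state();print(s["ft_force"],s["moment"])
```

```text
[-0.33412567  0.18009741  0.0293991 ] [ 0.03688656  0.01849281 -0.01642985]
```

View pics/g11.png

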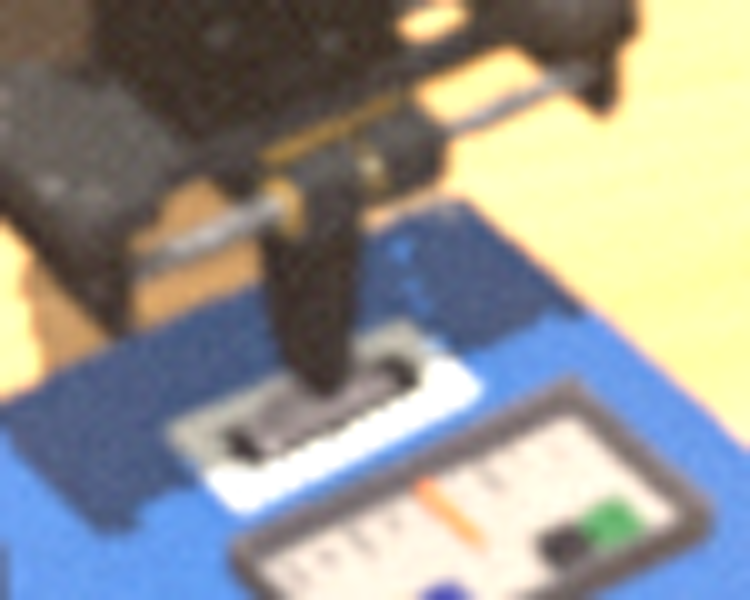

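jog_arm:
  series:
    - {"dx": 0,"dy": 0,"dz": -0.0006,"rx": 0,"ry": 0,"rz": 0,"gripper": 0}
    - {"dx": 0,"dy": 0,"dz": 0,"rx": 0,"ry": 0,"rz": 0,"gripper": 0}

```text
t: 16.2
eef_pos: [448.7, 24.2, 95.6]
tcp_rot: [-1.571, -0.0, 1.876]
ft_force: [-0.2, -0.0, -0.4]
opening: 0.006
```

jog_arm:
  series:
    - {"dx": 0,"dy": 0,"dz": -0.0006,"rx": 0,"ry": 0,"rz": 0,"gripper": 0}
    - {"dx": 0,"dy": 0,"dz": 0,"rx": 0,"ry": 0,"rz": 0,"gripper": 0}

```text
t: 16.4
eef_pos: [448.8, 24.2, 95.1]
tcp_rot: [-1.571, -0.0, 1.876]
ft_force: [-0.4, -0.2, 1.2]
opening: 0.009
```

jog_arm:
  series:
    - {"dx": 0,"dy": 0,"dz": -0.0003,"rx": 0,"ry": 0,"rz": 0,"gripper": 0}
    - {"dx": 0,"dy": 0,"dz": 0,"rx": 0,"ry": 0,"rz": 0,"gripper": 0}

```text
t: 16.6
eef_pos: [448.8, 24.2, 94.8]
tcp_rot: [-1.571, -0.0, 1.876]
ft_force: [-0.3, -0.6, 2.5]
opening: 0.004
```

jog_arm:
  series:
    - {"dx": 0,"dy": 0,"dz": -0.0003,"rx": 0,"ry": 0,"rz": 0,"gripper": 0}
    - {"dx": 0,"dy": 0,"dz": 0,"rx": 0,"ry": 0,"rz": 0,"gripper": 0}

```text
t: 16.8
eef_pos: [448.8, 24.2, 94.6]
tcp_rot: [-1.571, -0.0, 1.876]
ft_force: [-0.0, -0.2, 4.0]
opening: 0.007
```

jog_arm:
  series:
    - {"dx": 0,"dy": 0,"dz": 0,"rx": 0,"ry": 0,"rz": 0,"gripper": 0}

```text
t: 16.9
eef_pos: [448.8, 24.2, 94.5]
tcp_rot: [-1.571, -0.0, 1.876]
ft_force: [-0.9, 0.0, 4.9]
opening: 0.004
```

jog_arm:
  series:
    - {"dx": -0.0003,"dy": 0.00095,"dz": 0,"rx": 0,"ry": 0,"rz": 0,"gripper": 0}
    - {"dx": -0.0003,"dy": 0.00095,"dz": 0,"rx": 0,"ry": 0,"rz": 0,"gripper": 0}
    - {"dx": -0.0003,"dy": 0.00095,"dz": 0,"rx": 0,"ry": 0,"rz": 0,"gripper": 0}

```text
t: 17.2
eef_pos: [448.0, 27.0, 94.5]
tcp_rot: [-1.571, 0.0, 1.876]
ft_force: [0.4, -3.1, 4.2]
opening: 0.007
```

jog_arm:
  series:
    - {"dx": -0.0003,"dy": 0.00095,"dz": 0,"rx": 0,"ry": 0,"rz": 0,"gripper": 0}
    - {"dx": -0.0003,"dy": 0.00095,"dz": 0,"rx": 0,"ry": 0,"rz": 0,"gripper": 0}

```text
t: 17.4
eef_pos: [447.3, 29.0, 94.5]
tcp_rot: [-1.571, 0.0, 1.876]
ft_force: [0.3, -2.8, 4.8]
opening: 0.003
```

```bash
cat >> h.py <<'E'
def look(name,show=True):
    im=np.ascontiguousarray(env.read_camera("scene")[:,:,::-1]);cv2.imwrite(f"pics/{name}.png",im)
    bs=(255,165,310,205)
    P=blobs(im,bs,(5,90,150),(18,255,255));G=blobs(im,bs,(45,60,40),(90,255,255));Y=blobs(im,bs,(20,80,80),(35,255,255))
    f=lambda B:max(B,key=lambda b:b[1])[0] if B else None
    p,g,y=f(P),f(G),f(Y)
    o=[loc(plane("scene",q,118)) if q else None for q in(p,g,y)]
    s=env.state();print("pointer",o[0],"green",o[1],"yellow",o[2],"gap",None if None in(p,g) else round(o[1][1]-o[0][1],1),"F",s["ft_force"].round(1),"tcp",loc(s["eef_pos"]))
    cv2.imwrite(f"pics/{name}c.png",cv2.resize(np.clip(im[130:205,225:320].astype(float)*1.6,0,255).astype(np.uint8),(760,600),interpolation=cv2.INTER_CUBIC))
E
python3 -c "from h import *;look('s10')"
```

```text
pointer [ 36.4 158.3 118. ] green [ 45.   89.6 118. ] yellow [ 45.2  18.3 118. ] gap -68.7 F [ 0.6 -2.2  4.9] tcp [-45.6  59.6  94.5]
```

View pics/s10c.png

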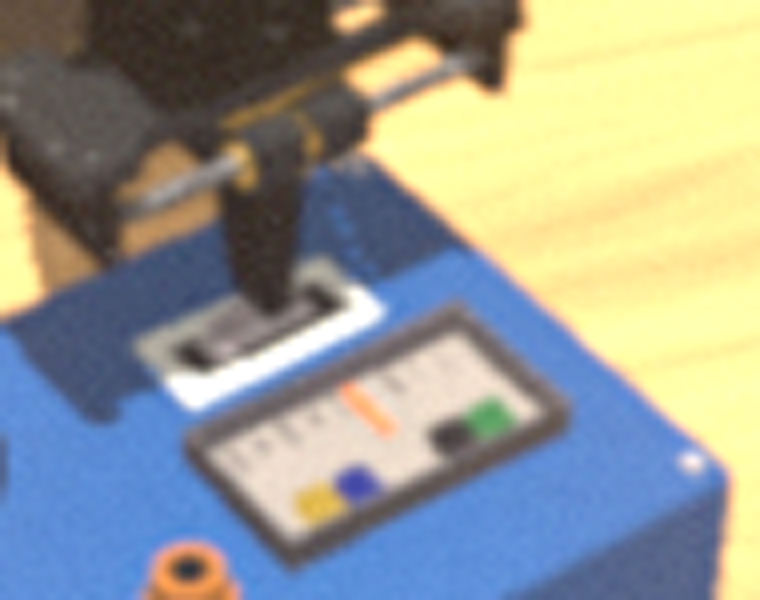

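```bash
sed -i 's/P=blobs(im,bs,(5,90,150),(18,255,255))/P=[b for b in blobs(im,(255,168,296,196),(3,110,170),(15,255,255)) if b[1]<50]/' h.py
python3 - <<'E'
from h import *
im=cv2.imread("pics/scene0.png")
for f in("scene0","s10"):
    im=cv2.imread(f"pics/{f}.png");P=blobs(im,(255,168,296,196),(3,110,170),(15,255,255));print(P,[loc(plane("scene",p[0],118)) for p in P])
E
```

```text
[([270.0, 181.0], 13, [13, 11, 5, 5])] [array([ 17.4,  57.3, 118. ])]
[([270.67, 180.67], 15, [13, 10, 6, 6])] [array([ 17.4,  59.6, 118. ])]
```

jog_arm:
  series:
    - {"dx": -0.0003,"dy": 0.00095,"dz": 0,"rx": 0,"ry": 0,"rz": 0,"gripper": 0}
    - {"dx": -0.0003,"dy": 0.00095,"dz": 0,"rx": 0,"ry": 0,"rz": 0,"gripper": 0}
    - {"dx": -0.0003,"dy": 0.00095,"dz": 0,"rx": 0,"ry": 0,"rz": 0,"gripper": 0}

```text
t: 17.75
eef_pos: [446.4, 31.9, 94.5]
tcp_rot: [-1.571, -0.0, 1.876]
ft_force: [0.8, -3.0, 3.4]
opening: 0.003
```

jog_arm:
  series:
    - {"dx": -0.0003,"dy": 0.00095,"dz": -0.0001,"rx": 0,"ry": 0,"rz": 0,"gripper": 0}
    - {"dx": -0.0003,"dy": 0.00095,"dz": -0.0001,"rx": 0,"ry": 0,"rz": 0,"gripper": 0}

```text
t: 17.95
eef_pos: [445.8, 33.8, 94.2]
tcp_rot: [-1.571, -0.0, 1.876]
ft_force: [0.7, -1.7, 4.8]
opening: 0.005
```

jog_arm:
  series:
    - {"dx": -0.0003,"dy": 0.00095,"dz": -0.0002,"rx": 0,"ry": 0,"rz": 0,"gripper": 0}
    - {"dx": -0.0003,"dy": 0.00095,"dz": -0.0002,"rx": 0,"ry": 0,"rz": 0,"gripper": 0}

```text
t: 18.15
eef_pos: [445.2, 35.7, 93.9]
tcp_rot: [-1.571, -0.0, 1.876]
ft_force: [0.2, -1.7, 5.1]
opening: 0.004
```

```bash
python3 -c "from h import *;look('s11')"
```

```text
pointer [ 15.8  63.4 118. ] green [ 44.7  89.9 118. ] yellow [ 45.   18.2 118. ] gap 26.5 F [ 0.7 -1.1  5.2] tcp [-45.7  66.7  93.8]
```

View pics/s11c.png

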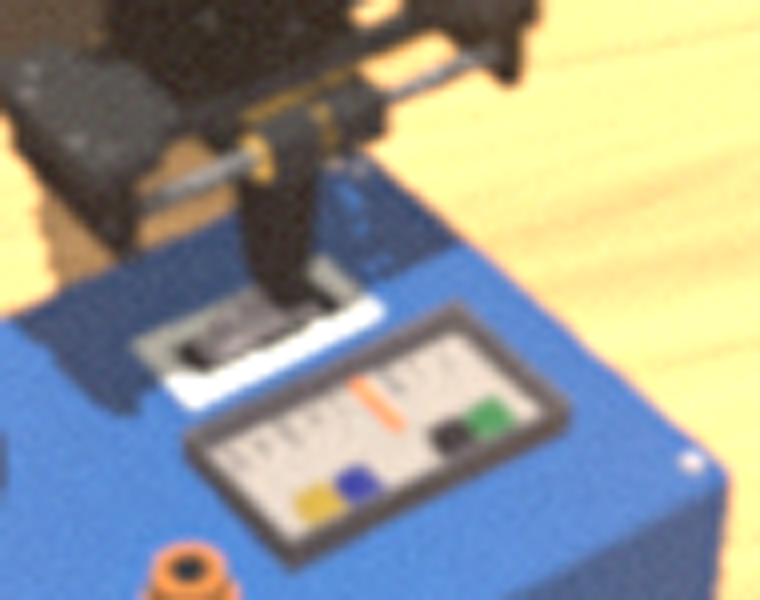

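jog_arm:
  series:
    - {"dx": 0,"dy": 0,"dz": 0.004,"rx": 0,"ry": 0,"rz": 0,"gripper": 0}
    - {"dx": 0,"dy": 0,"dz": 0,"rx": 0,"ry": 0,"rz": 0,"gripper": 0}
    - {"dx": 0.0032,"dy": -0.01,"dz": 0,"rx": 0,"ry": 0,"rz": 0,"gripper": 0}
    - {"dx": 0.0031,"dy": -0.01,"dz": 0,"rx": 0,"ry": 0,"rz": 0,"gripper": 0}
    - {"dx": 0,"dy": 0,"dz": 0,"rx": 0,"ry": 0,"rz": 0,"gripper": 0}
    - {"dx": 0,"dy": 0,"dz": -0.002,"rx": 0,"ry": 0,"rz": 0,"gripper": 0}
    - {"dx": 0,"dy": 0,"dz": -0.001,"rx": 0,"ry": 0,"rz": 0,"gripper": 0}
    - {"dx": 0,"dy": 0,"dz": 0,"rx": 0,"ry": 0,"rz": 0,"gripper": 0}

```text
t: 19.0
eef_pos: [451.3, 15.7, 94.6]
tcp_rot: [-1.57, -0.0, 1.876]
ft_force: [0.4, -0.8, -0.3]
opening: 0.005
```

jog_arm:
  series:
    - {"dx": 0,"dy": 0,"dz": -0.0003,"rx": 0,"ry": 0,"rz": 0,"gripper": 0}
    - {"dx": 0,"dy": 0,"dz": 0,"rx": 0,"ry": 0,"rz": 0,"gripper": 0}

```text
t: 19.2
eef_pos: [451.4, 15.7, 94.5]
tcp_rot: [-1.571, -0.0, 1.877]
ft_force: [0.6, -0.3, -0.1]
opening: 0.004
```

jog_arm:
  series:
    - {"dx": 0,"dy": 0,"dz": -0.0003,"rx": 0,"ry": 0,"rz": 0,"gripper": 0}
    - {"dx": 0,"dy": 0,"dz": 0,"rx": 0,"ry": 0,"rz": 0,"gripper": 0}

```text
t: 19.4
eef_pos: [451.4, 15.6, 94.3]
tcp_rot: [-1.571, -0.0, 1.876]
ft_force: [0.3, -0.5, -0.3]
opening: 0.008
```

jog_arm:
  series:
    - {"dx": 0,"dy": 0,"dz": -0.0003,"rx": 0,"ry": 0,"rz": 0,"gripper": 0}
    - {"dx": 0,"dy": 0,"dz": 0,"rx": 0,"ry": 0,"rz": 0,"gripper": 0}

```text
t: 19.6
eef_pos: [451.5, 15.6, 94.0]
tcp_rot: [-1.571, -0.0, 1.876]
ft_force: [-0.3, -0.2, 1.3]
opening: 0.002
```

jog_arm:
  series:
    - {"dx": 0,"dy": 0,"dz": -0.0005,"rx": 0,"ry": 0,"rz": 0,"gripper": 0}
    - {"dx": 0,"dy": 0,"dz": 0,"rx": 0,"ry": 0,"rz": 0,"gripper": 0}

```text
t: 19.8
eef_pos: [451.5, 15.6, 93.5]
tcp_rot: [-1.571, -0.0, 1.876]
ft_force: [-0.3, -0.1, 3.4]
opening: 0.004
```

jog_arm:
  series:
    - {"dx": -0.00045,"dy": 0.00143,"dz": 0.00025,"rx": 0,"ry": 0,"rz": 0,"gripper": 0}
    - {"dx": -0.00045,"dy": 0.00143,"dz": 0.00025,"rx": 0,"ry": 0,"rz": 0,"gripper": 0}

```text
t: 20.0
eef_pos: [450.7, 18.2, 94.1]
tcp_rot: [-1.571, 0.0, 1.876]
ft_force: [0.0, -2.6, 3.7]
opening: 0.007
```

jog_arm:
  series:
    - {"dx": -0.00045,"dy": 0.00143,"dz": 0.00015,"rx": 0,"ry": 0,"rz": 0,"gripper": 0}
    - {"dx": -0.00045,"dy": 0.00143,"dz": 0.00015,"rx": 0,"ry": 0,"rz": 0,"gripper": 0}

```text
t: 20.2
eef_pos: [449.7, 21.3, 94.4]
tcp_rot: [-1.571, 0.0, 1.876]
ft_force: [-0.3, -3.0, 4.5]
opening: 0.009
```

jog_arm:
  series:
    - {"dx": -0.00045,"dy": 0.00143,"dz": 0.0001,"rx": 0,"ry": 0,"rz": 0,"gripper": 0}
    - {"dx": -0.00045,"dy": 0.00143,"dz": 5e-05,"rx": 0,"ry": 0,"rz": 0,"gripper": 0}

```text
t: 20.4
eef_pos: [448.8, 24.3, 94.5]
tcp_rot: [-1.571, -0.0, 1.876]
ft_force: [-0.2, -2.9, 5.3]
opening: 0.007
```

jog_arm:
  series:
    - {"dx": -0.00045,"dy": 0.00143,"dz": 0.0001,"rx": 0,"ry": 0,"rz": 0,"gripper": 0}
    - {"dx": -0.00045,"dy": 0.00143,"dz": 0,"rx": 0,"ry": 0,"rz": 0,"gripper": 0}

```text
t: 20.6
eef_pos: [447.9, 27.1, 94.5]
tcp_rot: [-1.571, -0.0, 1.876]
ft_force: [0.1, -3.0, 3.5]
opening: 0.004
```

jog_arm:
  series:
    - {"dx": -0.00045,"dy": 0.00143,"dz": -5e-05,"rx": 0,"ry": 0,"rz": 0,"gripper": 0}
    - {"dx": -0.00045,"dy": 0.00143,"dz": -5e-05,"rx": 0,"ry": 0,"rz": 0,"gripper": 0}

```text
t: 20.8
eef_pos: [447.0, 30.0, 94.4]
tcp_rot: [-1.571, -0.0, 1.876]
ft_force: [1.0, -3.4, 4.5]
opening: 0.004
```

jog_arm:
  series:
    - {"dx": -0.00045,"dy": 0.00143,"dz": -0.0001,"rx": 0,"ry": 0,"rz": 0,"gripper": 0}
    - {"dx": -0.00045,"dy": 0.00143,"dz": -0.0001,"rx": 0,"ry": 0,"rz": 0,"gripper": 0}

```text
t: 21.0
eef_pos: [446.1, 32.9, 94.2]
tcp_rot: [-1.571, -0.0, 1.876]
ft_force: [1.3, -2.4, 4.4]
opening: 0.003
```

jog_arm:
  series:
    - {"dx": -0.00045,"dy": 0.00143,"dz": -0.0002,"rx": 0,"ry": 0,"rz": 0,"gripper": 0}
    - {"dx": -0.00045,"dy": 0.00143,"dz": -0.0002,"rx": 0,"ry": 0,"rz": 0,"gripper": 0}

```text
t: 21.2
eef_pos: [445.1, 35.8, 93.8]
tcp_rot: [-1.571, -0.0, 1.876]
ft_force: [0.4, -1.8, 5.2]
opening: 0.003
```

```bash
python3 -c "from h import *;look('s12')"
```

```text
pointer [ 18.1  75.7 118. ] green [ 45.1  89.7 118. ] yellow [ 44.7  18.2 118. ] gap 14.0 F [ 0.7 -0.6  5.3] tcp [-45.8  66.8  93.8]
```

View pics/s12c.png

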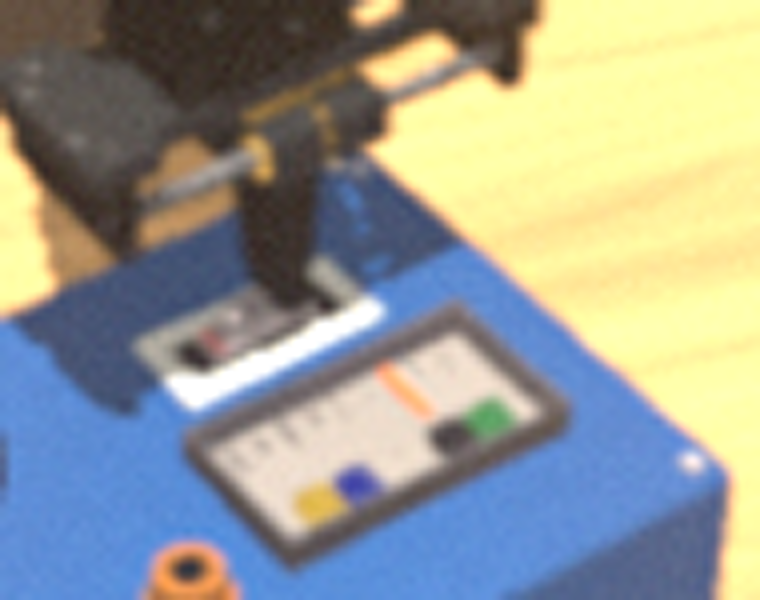

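jog_arm:
  series:
    - {"dx": 0,"dy": 0,"dz": 0.004,"rx": 0,"ry": 0,"rz": 0,"gripper": 0}
    - {"dx": 0,"dy": 0,"dz": 0,"rx": 0,"ry": 0,"rz": 0,"gripper": 0}
    - {"dx": 0.0032,"dy": -0.01,"dz": 0,"rx": 0,"ry": 0,"rz": 0,"gripper": 0}
    - {"dx": 0.0032,"dy": -0.0102,"dz": 0,"rx": 0,"ry": 0,"rz": 0,"gripper": 0}
    - {"dx": 0,"dy": 0,"dz": 0,"rx": 0,"ry": 0,"rz": 0,"gripper": 0}
    - {"dx": 0,"dy": 0,"dz": -0.002,"rx": 0,"ry": 0,"rz": 0,"gripper": 0}
    - {"dx": 0,"dy": 0,"dz": -0.0015,"rx": 0,"ry": 0,"rz": 0,"gripper": 0}
    - {"dx": 0,"dy": 0,"dz": 0,"rx": 0,"ry": 0,"rz": 0,"gripper": 0}
    - {"dx": 0,"dy": 0,"dz": 0,"rx": 0,"ry": 0,"rz": 0,"gripper": 0}

```text
t: 22.15
eef_pos: [451.4, 15.6, 94.2]
tcp_rot: [-1.571, -0.0, 1.876]
ft_force: [-0.2, 0.8, 0.4]
opening: 0.005
```

jog_arm:
  series:
    - {"dx": 0,"dy": 0,"dz": -0.0003,"rx": 0,"ry": 0,"rz": 0,"gripper": 0}
    - {"dx": 0,"dy": 0,"dz": 0,"rx": 0,"ry": 0,"rz": 0,"gripper": 0}

```text
t: 22.35
eef_pos: [451.5, 15.5, 94.0]
tcp_rot: [-1.571, -0.0, 1.876]
ft_force: [-0.3, 0.8, 0.7]
opening: 0.003
```

jog_arm:
  series:
    - {"dx": 0,"dy": 0,"dz": -0.0005,"rx": 0,"ry": 0,"rz": 0,"gripper": 0}
    - {"dx": 0,"dy": 0,"dz": 0,"rx": 0,"ry": 0,"rz": 0,"gripper": 0}

```text
t: 22.55
eef_pos: [451.5, 15.5, 93.6]
tcp_rot: [-1.571, -0.0, 1.876]
ft_force: [-1.3, 1.1, 2.8]
opening: 0.006
```

jog_arm:
  series:
    - {"dx": -0.00045,"dy": 0.00143,"dz": 0.00025,"rx": 0,"ry": 0,"rz": 0,"gripper": 0}
    - {"dx": -0.00045,"dy": 0.00143,"dz": 0.00025,"rx": 0,"ry": 0,"rz": 0,"gripper": 0}

```text
t: 22.75
eef_pos: [450.8, 18.1, 94.2]
tcp_rot: [-1.571, 0.0, 1.876]
ft_force: [-0.2, -2.9, 3.0]
opening: 0.004
```

jog_arm:
  series:
    - {"dx": -0.00045,"dy": 0.00143,"dz": 0.00015,"rx": 0,"ry": 0,"rz": 0,"gripper": 0}
    - {"dx": -0.00045,"dy": 0.00143,"dz": 0.00015,"rx": 0,"ry": 0,"rz": 0,"gripper": 0}

```text
t: 22.95
eef_pos: [449.8, 21.1, 94.4]
tcp_rot: [-1.571, 0.0, 1.876]
ft_force: [0.3, -2.9, 4.1]
opening: 0.005
```

jog_arm:
  series:
    - {"dx": -0.00045,"dy": 0.00143,"dz": 0.0001,"rx": 0,"ry": 0,"rz": 0,"gripper": 0}
    - {"dx": -0.00045,"dy": 0.00143,"dz": 5e-05,"rx": 0,"ry": 0,"rz": 0,"gripper": 0}

```text
t: 23.15
eef_pos: [448.8, 24.1, 94.5]
tcp_rot: [-1.571, -0.0, 1.876]
ft_force: [-0.1, -2.5, 4.6]
opening: 0.006
```

jog_arm:
  series:
    - {"dx": -0.00045,"dy": 0.00143,"dz": 5e-05,"rx": 0,"ry": 0,"rz": 0,"gripper": 0}
    - {"dx": -0.00045,"dy": 0.00143,"dz": 0,"rx": 0,"ry": 0,"rz": 0,"gripper": 0}

```text
t: 23.35
eef_pos: [448.0, 27.0, 94.5]
tcp_rot: [-1.571, -0.0, 1.876]
ft_force: [0.1, -2.5, 3.3]
opening: 0.004
```

jog_arm:
  series:
    - {"dx": -0.00045,"dy": 0.00143,"dz": -5e-05,"rx": 0,"ry": 0,"rz": 0,"gripper": 0}
    - {"dx": -0.00045,"dy": 0.00143,"dz": -5e-05,"rx": 0,"ry": 0,"rz": 0,"gripper": 0}

```text
t: 23.55
eef_pos: [447.1, 29.8, 94.5]
tcp_rot: [-1.571, -0.0, 1.876]
ft_force: [0.4, -1.6, 5.4]
opening: 0.003
```

jog_arm:
  series:
    - {"dx": -0.00045,"dy": 0.00143,"dz": -0.0001,"rx": 0,"ry": 0,"rz": 0,"gripper": 0}
    - {"dx": -0.00045,"dy": 0.00143,"dz": -0.0001,"rx": 0,"ry": 0,"rz": 0,"gripper": 0}

```text
t: 23.75
eef_pos: [446.1, 32.7, 94.2]
tcp_rot: [-1.571, -0.0, 1.876]
ft_force: [0.8, -1.9, 5.1]
opening: 0.007
```

```bash
python3 -c "from h import *;look('s13')"
```

```text
pointer [ 18.2  85.3 118. ] green [ 44.7  90.4 118. ] yellow [ 45.2  18.3 118. ] gap 5.1 F [ 0.3 -1.1  4.7] tcp [-45.7  63.6  94.2]
```

View pics/s13c.png

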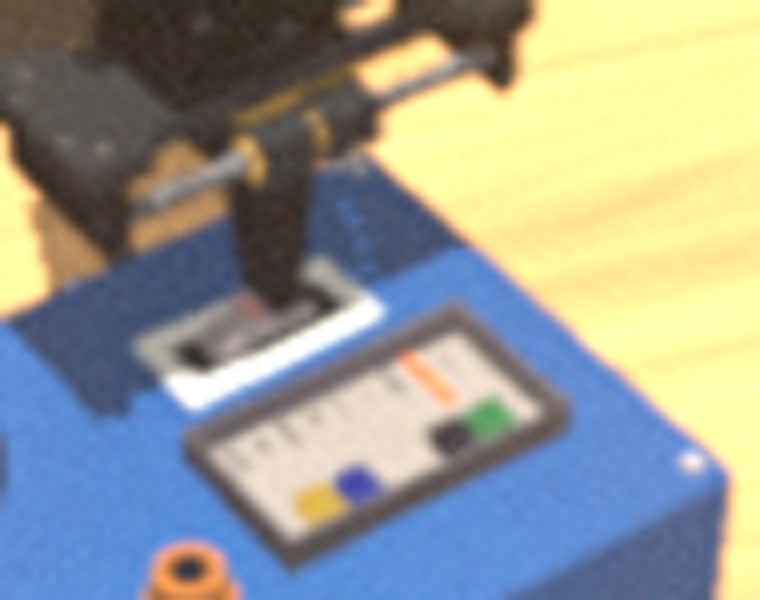

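jog_arm:
  series:
    - {"dx": 0,"dy": 0,"dz": 0.02,"rx": 0,"ry": 0,"rz": 0,"gripper": 0}
    - {"dx": 0,"dy": 0,"dz": 0.03,"rx": 0,"ry": 0,"rz": 0,"gripper": 0}
    - {"dx": 0.01,"dy": -0.036,"dz": 0,"rx": 0,"ry": 0,"rz": 0,"gripper": 0}
    - {"dx": 0.01,"dy": -0.036,"dz": 0,"rx": 0,"ry": 0,"rz": 0,"gripper": 0}
    - {"dx": 0.01,"dy": -0.036,"dz": 0,"rx": 0,"ry": 0,"rz": 0,"gripper": 0}
    - {"dx": 0.011,"dy": -0.035,"dz": 0,"rx": 0,"ry": 0,"rz": 0,"gripper": 0}
    - {"dx": 0,"dy": 0,"dz": 0,"rx": 0,"ry": 0,"rz": 0,"gripper": 0}
    - {"dx": 0,"dy": 0,"dz": 0,"rx": 0,"ry": 0,"rz": 0,"gripper": 0}

```text
t: 24.6
eef_pos: [486.6, -110.5, 143.6]
tcp_rot: [-1.57, -0.001, 1.875]
ft_force: [-0.5, 0.9, 0.6]
opening: 0.007
```

Run:
```python
from h import *
look("s14")
im=np.ascontiguousarray(env.read_camera("top")[:,:,::-1]);cv2.imwrite("pics/t14.png",im)
cv2.imwrite("pics/t14c.png",cv2.resize(im[150:250,205:325],(720,600),interpolation=cv2.INTER_CUBIC))
for nm,lo,hi in(("or",(5,90,150),(18,255,255)),("gr",(45,60,40),(90,255,255)),("ye",(20,80,80),(35,255,255))):
    B=blobs(im,(218,175,262,212),lo,hi);print(nm,B,[loc(plane("top",b[0],118)) for b in B])
```

```text
pointer [ 15.4  86.7 118. ] green [ 44.9  90.3 118. ] yellow [ 45.4  17.9 118. ] gap 3.6 F [-0.2  0.1  0.2] tcp [-50.1 -84.7 143.7]
or [([219.0, 175.0], 3, [0, 0, 3, 1]), ([235.21, 197.86], 14, [16, 19, 3, 9])] [array([108.5, 113. , 118. ]), array([ 25.6,  80.9, 118. ])]
gr [([231.0, 192.8], 10, [12, 16, 3, 4])] [array([ 44.2,  89.8, 118. ])]
ye [([253.42, 187.11], 19, [34, 10, 4, 5])] [array([ 44.6,  18.3, 118. ])]
```

View pics/t14c.png

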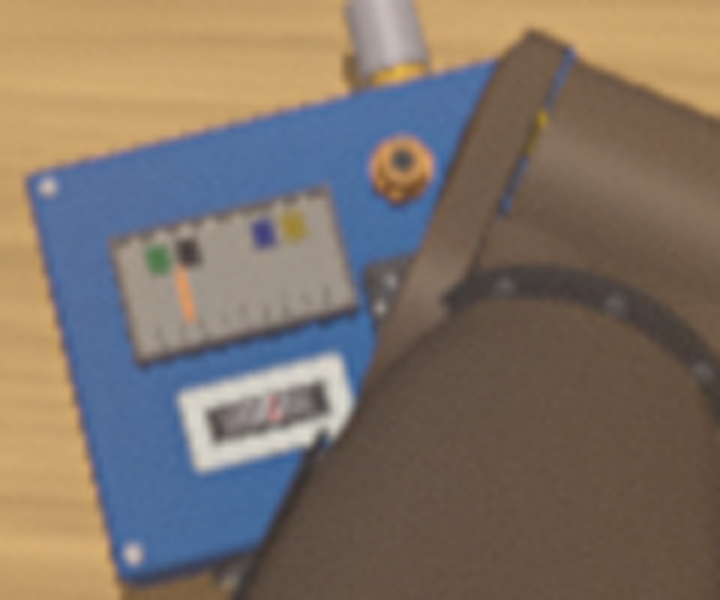

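View pics/s14c.png

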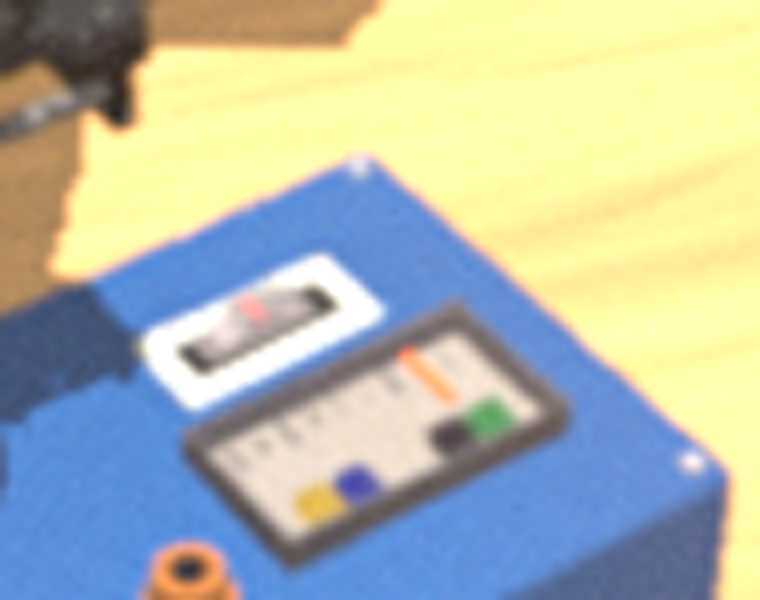

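Run:
```python
from h import *
import numpy as np
def needle(im,box,n):
    x0,y0,x1,y1=box;c=im[y0:y1,x0:x1].astype(float)
    w=np.clip(c[:,:,2]-c[:,:,0]-35,0,None) # R-B excess
    return w
S=cv2.imread("pics/s14.png");T=cv2.imread("pics/t14.png")
def cen(im,box):
    x0,y0,x1,y1=box;w=needle(im,box,0);yy,xx=np.mgrid[y0:y1,x0:x1];W=w.sum()
    return (xx*w).sum()/W,(yy*w).sum()/W,W
s=cen(S,(272,170,285,184));t=cen(T,(231,193,241,207));print(s,t)
X,r=tri(s[:2],t[:2]);print(loc(X),r)
for z in(110,114,118): print(z,loc(plane("scene",s[:2],z)),loc(plane("top",t[:2],z)))
S=cv2.imread("pics/scene0.png");T=cv2.imread("pics/top0.png")
s=cen(S,(262,172,279,190));t=cen(T,(239,190,251,205));X,r=tri(s[:2],t[:2]);print("init",s,t,loc(X),r)
```

```text
(np.float64(278.01523178807946), np.float64(176.43245033112584), np.float64(1510.0)) (np.float64(235.39673390970222), np.float64(198.65802113352547), np.float64(1041.0))
[ 21.7  81.1 125.6] [0.4, 0.4]
110 [  8.5  91.5 110. ] [ 24.5  81.1 110. ]
114 [ 11.9  89.  114. ] [ 23.8  81.  114. ]
118 [ 15.3  86.4 118. ] [ 23.   80.9 118. ]
init (np.float64(269.73692679002414), np.float64(180.98873692679), np.float64(1243.0)) (np.float64(244.51951219512196), np.float64(196.45365853658538), np.float64(820.0)) [ 21.9  52.6 124.1] [0.5, 0.5]
```

jog_arm:
  series:
    - {"dx": -0.009,"dy": 0.032,"dz": 0,"rx": 0,"ry": 0,"rz": 0,"gripper": 0}
    - {"dx": -0.009,"dy": 0.032,"dz": 0,"rx": 0,"ry": 0,"rz": 0,"gripper": 0}
    - {"dx": -0.009,"dy": 0.032,"dz": 0,"rx": 0,"ry": 0,"rz": 0,"gripper": 0}
    - {"dx": -0.009,"dy": 0.033,"dz": 0,"rx": 0,"ry": 0,"rz": 0,"gripper": 0}
    - {"dx": 0,"dy": 0,"dz": 0,"rx": 0,"ry": 0,"rz": 0,"gripper": 0}
    - {"dx": 0,"dy": 0,"dz": -0.025,"rx": 0,"ry": 0,"rz": 0,"gripper": 0}
    - {"dx": 0,"dy": 0,"dz": -0.015,"rx": 0,"ry": 0,"rz": 0,"gripper": 0}
    - {"dx": 0,"dy": 0,"dz": -0.006,"rx": 0,"ry": 0,"rz": 0,"gripper": 0}
    - {"dx": 0,"dy": 0,"dz": 0,"rx": 0,"ry": 0,"rz": 0,"gripper": 0}
    - {"dx": 0,"dy": 0,"dz": 0,"rx": 0,"ry": 0,"rz": 0,"gripper": 0}

```text
t: 25.7
eef_pos: [451.4, 18.5, 98.7]
tcp_rot: [-1.571, 0.0, 1.876]
ft_force: [0.1, -0.8, -0.2]
opening: 0.005
```

jog_arm:
  series:
    - {"dx": -0.0003,"dy": 0,"dz": -0.002,"rx": 0,"ry": 0,"rz": 0,"gripper": 0}
    - {"dx": 0,"dy": 0,"dz": -0.001,"rx": 0,"ry": 0,"rz": 0,"gripper": 0}
    - {"dx": 0,"dy": 0,"dz": 0,"rx": 0,"ry": 0,"rz": 0,"gripper": 0}
    - {"dx": 0,"dy": 0,"dz": 0,"rx": 0,"ry": 0,"rz": 0,"gripper": 0}

```text
t: 26.1
eef_pos: [450.9, 18.5, 95.4]
tcp_rot: [-1.571, 0.0, 1.876]
ft_force: [0.5, 0.3, 0.1]
opening: 0.002
```

jog_arm:
  series:
    - {"dx": 0,"dy": 0,"dz": -0.0008,"rx": 0,"ry": 0,"rz": 0,"gripper": 0}
    - {"dx": 0,"dy": 0,"dz": 0,"rx": 0,"ry": 0,"rz": 0,"gripper": 0}

```text
t: 26.3
eef_pos: [450.9, 18.5, 94.5]
tcp_rot: [-1.571, -0.0, 1.876]
ft_force: [0.7, -0.1, 1.8]
opening: 0.006
```

jog_arm:
  series:
    - {"dx": 0,"dy": 0,"dz": -0.0005,"rx": 0,"ry": 0,"rz": 0,"gripper": 0}
    - {"dx": 0,"dy": 0,"dz": 0,"rx": 0,"ry": 0,"rz": 0,"gripper": 0}
    - {"dx": 0,"dy": 0,"dz": 0,"rx": 0,"ry": 0,"rz": 0,"gripper": 0}

```text
t: 26.6
eef_pos: [451.0, 18.5, 94.0]
tcp_rot: [-1.571, 0.0, 1.876]
ft_force: [-0.1, 0.2, 4.5]
opening: 0.008
```

jog_arm:
  series:
    - {"dx": -0.00045,"dy": 0.00143,"dz": 0.00015,"rx": 0,"ry": 0,"rz": 0,"gripper": 0}
    - {"dx": -0.00045,"dy": 0.00143,"dz": 0.00015,"rx": 0,"ry": 0,"rz": 0,"gripper": 0}

```text
t: 26.8
eef_pos: [450.1, 21.3, 94.3]
tcp_rot: [-1.571, 0.0, 1.876]
ft_force: [0.1, -3.5, 4.2]
opening: 0.007
```

jog_arm:
  series:
    - {"dx": -0.00045,"dy": 0.00143,"dz": 0.0001,"rx": 0,"ry": 0,"rz": 0,"gripper": 0}
    - {"dx": -0.00045,"dy": 0.00143,"dz": 0.0001,"rx": 0,"ry": 0,"rz": 0,"gripper": 0}

```text
t: 27.0
eef_pos: [449.2, 24.3, 94.5]
tcp_rot: [-1.571, 0.0, 1.876]
ft_force: [0.9, -2.7, 4.2]
opening: 0.007
```

jog_arm:
  series:
    - {"dx": -0.00045,"dy": 0.00143,"dz": 5e-05,"rx": 0,"ry": 0,"rz": 0,"gripper": 0}
    - {"dx": -0.00045,"dy": 0.00143,"dz": 0,"rx": 0,"ry": 0,"rz": 0,"gripper": 0}

```text
t: 27.2
eef_pos: [448.2, 27.3, 94.5]
tcp_rot: [-1.571, -0.0, 1.876]
ft_force: [0.1, -2.0, 4.4]
opening: 0.007
```

jog_arm:
  series:
    - {"dx": -0.00045,"dy": 0.00143,"dz": -5e-05,"rx": 0,"ry": 0,"rz": 0,"gripper": 0}
    - {"dx": -0.00045,"dy": 0.00143,"dz": -5e-05,"rx": 0,"ry": 0,"rz": 0,"gripper": 0}

```text
t: 27.4
eef_pos: [447.3, 30.1, 94.4]
tcp_rot: [-1.571, -0.0, 1.876]
ft_force: [0.8, -2.3, 4.7]
opening: 0.007
```

```bash
cat >> h.py <<'E'
def needle_s(im):
    x0,y0,x1,y1=(270,164,295,186);h=cv2.cvtColor(im,cv2.COLOR_BGR2HSV)
    B=blobs(im,(258,165,296,190),(0,60,120),(19,255,255));return B
E
python3 - <<'E'
from h import *
look("s15");print([ (b,loc(plane("scene",b[0],125))) for b in needle_s(cv2.imread("pics/s15.png"))])
print([ (b,loc(plane("scene",b[0],125))) for b in needle_s(cv2.imread("pics/s14.png"))])
E
```

```text
pointer [ 17.9  92.1 118. ] green [ 45.1  90.2 118. ] yellow [ 45.6  18.  118. ] gap -1.9 F [ 0.7 -2.2  4.7] tcp [-45.4  60.8  94.4]
[(([293.21, 166.37], 19, [32, 0, 6, 5]), array([ 12.6, 142. , 125. ])), (([280.22, 176.0], 27, [19, 8, 8, 7]), array([ 23.5,  87.9, 125. ]))]
[(([293.21, 166.37], 19, [32, 0, 6, 5]), array([ 12.6, 142. , 125. ])), (([278.43, 176.71], 28, [17, 8, 8, 8]), array([ 22.9,  82.1, 125. ]))]
```

jog_arm:
  series:
    - {"dx": -0.00045,"dy": 0.00143,"dz": -0.0001,"rx": 0,"ry": 0,"rz": 0,"gripper": 0}
    - {"dx": -0.00045,"dy": 0.00143,"dz": -0.0001,"rx": 0,"ry": 0,"rz": 0,"gripper": 0}

```text
t: 27.65
eef_pos: [446.4, 32.9, 94.2]
tcp_rot: [-1.571, -0.0, 1.876]
ft_force: [0.2, -2.9, 4.9]
opening: 0.003
```

jog_arm:
  series:
    - {"dx": -0.0003,"dy": 0.00095,"dz": -0.0001,"rx": 0,"ry": 0,"rz": 0,"gripper": 0}

```text
t: 27.75
eef_pos: [446.1, 33.9, 94.1]
tcp_rot: [-1.571, -0.0, 1.876]
ft_force: [1.1, -1.7, 4.9]
opening: 0.005
```

jog_arm:
  series:
    - {"dx": 0,"dy": 0,"dz": 0.02,"rx": 0,"ry": 0,"rz": 0,"gripper": 0}
    - {"dx": 0,"dy": 0,"dz": 0.03,"rx": 0,"ry": 0,"rz": 0,"gripper": 0}
    - {"dx": 0.01,"dy": -0.036,"dz": 0,"rx": 0,"ry": 0,"rz": 0,"gripper": 0}
    - {"dx": 0.01,"dy": -0.036,"dz": 0,"rx": 0,"ry": 0,"rz": 0,"gripper": 0}
    - {"dx": 0.01,"dy": -0.036,"dz": 0,"rx": 0,"ry": 0,"rz": 0,"gripper": 0}
    - {"dx": 0.011,"dy": -0.035,"dz": 0,"rx": 0,"ry": 0,"rz": 0,"gripper": 0}
    - {"dx": 0,"dy": 0,"dz": 0,"rx": 0,"ry": 0,"rz": 0,"gripper": 0}
    - {"dx": 0,"dy": 0,"dz": 0,"rx": 0,"ry": 0,"rz": 0,"gripper": 0}

```text
t: 28.55
eef_pos: [486.3, -109.2, 143.3]
tcp_rot: [-1.569, -0.002, 1.875]
ft_force: [-0.9, -0.2, -0.0]
opening: 0.004
```

```bash
cat > both.py <<'E'
from h import *
import sys
k=sys.argv[1]
look("s"+k);S=cv2.imread(f"pics/s{k}.png")
im=np.ascontiguousarray(env.read_camera("top")[:,:,::-1]);cv2.imwrite(f"pics/t{k}.png",im)
cv2.imwrite(f"pics/t{k}c.png",cv2.resize(im[150:250,205:325],(720,600),interpolation=cv2.INTER_CUBIC))
def best(B): return max(B,key=lambda b:b[1])[0]
bs=(255,165,310,205);bt=(222,178,262,212)
N=[b for b in needle_s(S) if b[0][0]<290];G=(45,60,40),(90,255,255);Y=(20,80,80),(35,255,255)
TO=blobs(im,bt,(5,90,150),(18,255,255));print(N,TO)
for nm,a,b in(("needle",best(N),best(TO)),("green",best(blobs(S,bs,*G)),best(blobs(im,bt,*G))),("yellow",best(blobs(S,bs,*Y)),best(blobs(im,bt,*Y)))):
    X,r=tri(a,b);print(nm,loc(X),r)
E
python3 both.py 16
```

```text
pointer [ 15.6  95.  118. ] green [ 45.5  89.8 118. ] yellow [ 44.8  18.6 118. ] gap -5.2 F [ 0.6  0.2 -0.3] tcp [-50.  -83.4 143.5]
[([260.67, 166.33], 3, [2, 1, 2, 2]), ([280.92, 175.36], 25, [20, 7, 7, 7])] [([232.62, 199.69], 13, [9, 18, 4, 8])]
needle [ 21.3  90.7 124.1] [1.0, 1.0]
green [ 44.9  90.1 117.4] [0.1, 0.1]
yellow [ 44.4  18.4 117.8] [0.3, 0.3]
```

View pics/t16c.png

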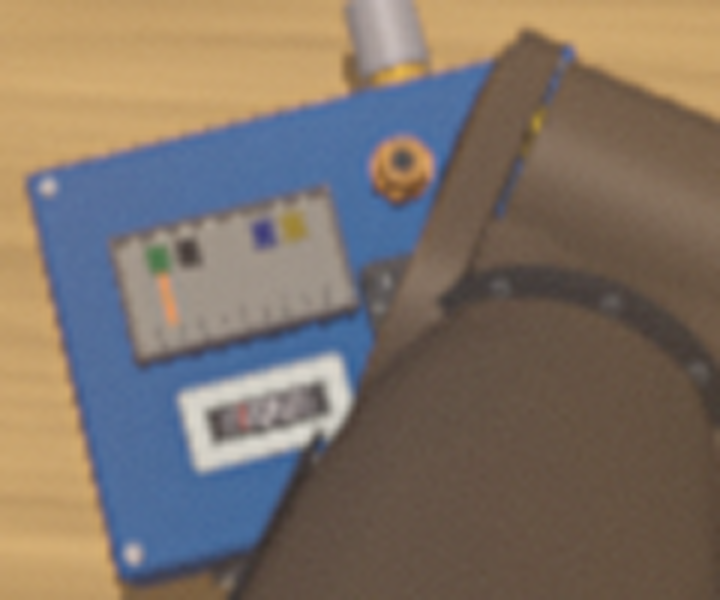

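View pics/s16c.png

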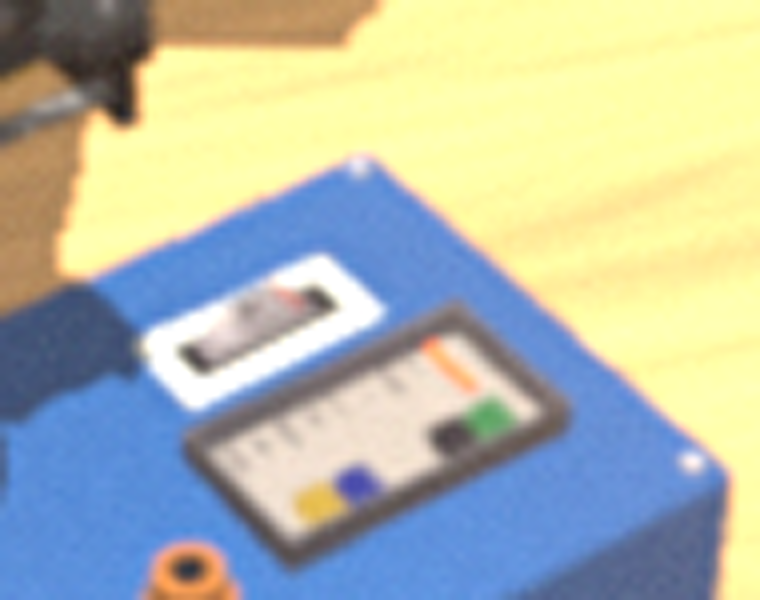

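jog_arm:
  series:
    - {"dx": 0.001,"dy": 0,"dz": -0.012,"rx": 0,"ry": 0,"rz": 0,"gripper": 0}
    - {"dx": 0,"dy": 0,"dz": -0.008,"rx": 0,"ry": 0,"rz": 0,"gripper": 0}
    - {"dx": 0,"dy": 0,"dz": -0.004,"rx": 0,"ry": 0,"rz": 0,"gripper": 0}
    - {"dx": 0,"dy": 0,"dz": 0,"rx": 0,"ry": 0,"rz": 0,"gripper": 0}
    - {"dx": 0,"dy": 0,"dz": 0,"rx": 0,"ry": 0,"rz": 0,"gripper": 0}

```text
t: 29.15
eef_pos: [488.1, -109.1, 120.0]
tcp_rot: [-1.571, -0.0, 1.876]
ft_force: [0.9, 0.3, 0.1]
opening: 0.0
```

Run:
```python
from h import *
im=np.ascontiguousarray(env.read_camera("scene")[:,:,::-1]);cv2.imwrite("pics/s17.png",im)
cv2.imwrite("pics/s17c.png",cv2.resize(np.clip(im[140:215,175:270].astype(float)*1.6,0,255).astype(np.uint8),(760,600),interpolation=cv2.INTER_CUBIC))
```

```text
(no output)
```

View pics/s17c.png

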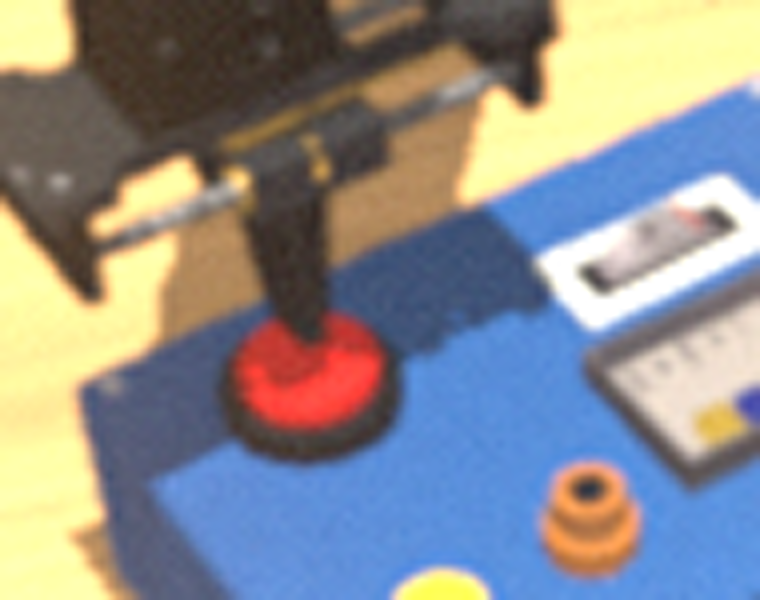

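jog_arm:
  series:
    - {"dx": 0,"dy": 0,"dz": -0.003,"rx": 0,"ry": 0,"rz": 0,"gripper": 0}
    - {"dx": 0,"dy": 0,"dz": -0.002,"rx": 0,"ry": 0,"rz": 0,"gripper": 0}
    - {"dx": 0,"dy": 0,"dz": 0,"rx": 0,"ry": 0,"rz": 0,"gripper": 0}

```text
t: 29.5
eef_pos: [487.9, -109.2, 114.8]
tcp_rot: [-1.571, -0.0, 1.876]
ft_force: [-0.1, 0.6, -0.4]
opening: 0.007
```

jog_arm:
  series:
    - {"dx": 0,"dy": 0,"dz": -0.002,"rx": 0,"ry": 0,"rz": 0,"gripper": 0}
    - {"dx": 0,"dy": 0,"dz": 0,"rx": 0,"ry": 0,"rz": 0,"gripper": 0}

```text
t: 29.7
eef_pos: [488.0, -109.2, 112.9]
tcp_rot: [-1.571, -0.0, 1.876]
ft_force: [-0.4, 0.4, -0.5]
opening: 0.004
```

jog_arm:
  series:
    - {"dx": 0,"dy": 0,"dz": -0.002,"rx": 0,"ry": 0,"rz": 0,"gripper": 0}
    - {"dx": 0,"dy": 0,"dz": 0,"rx": 0,"ry": 0,"rz": 0,"gripper": 0}

```text
t: 29.9
eef_pos: [487.9, -109.2, 110.8]
tcp_rot: [-1.571, -0.0, 1.876]
ft_force: [0.0, -0.2, -0.3]
opening: 0.003
```

jog_arm:
  series:
    - {"dx": 0,"dy": 0,"dz": -0.0015,"rx": 0,"ry": 0,"rz": 0,"gripper": 0}
    - {"dx": 0,"dy": 0,"dz": 0,"rx": 0,"ry": 0,"rz": 0,"gripper": 0}

```text
t: 30.1
eef_pos: [488.0, -109.2, 109.4]
tcp_rot: [-1.571, -0.0, 1.876]
ft_force: [-0.0, -0.1, 0.6]
opening: 0.005
```

jog_arm:
  series:
    - {"dx": 0,"dy": 0,"dz": -0.0015,"rx": 0,"ry": 0,"rz": 0,"gripper": 0}
    - {"dx": 0,"dy": 0,"dz": 0,"rx": 0,"ry": 0,"rz": 0,"gripper": 0}

```text
t: 30.3
eef_pos: [488.0, -109.2, 107.9]
tcp_rot: [-1.571, -0.0, 1.876]
ft_force: [-0.5, 1.2, -0.1]
opening: 0.005
```

jog_arm:
  series:
    - {"dx": 0,"dy": 0,"dz": -0.0015,"rx": 0,"ry": 0,"rz": 0,"gripper": 0}
    - {"dx": 0,"dy": 0,"dz": 0,"rx": 0,"ry": 0,"rz": 0,"gripper": 0}

```text
t: 30.5
eef_pos: [488.0, -109.2, 106.4]
tcp_rot: [-1.571, -0.0, 1.876]
ft_force: [-0.5, 0.3, 0.1]
opening: 0.004
```

jog_arm:
  series:
    - {"dx": 0,"dy": 0,"dz": -0.0015,"rx": 0,"ry": 0,"rz": 0,"gripper": 0}
    - {"dx": 0,"dy": 0,"dz": 0,"rx": 0,"ry": 0,"rz": 0,"gripper": 0}

```text
t: 30.7
eef_pos: [488.0, -109.2, 104.9]
tcp_rot: [-1.571, -0.0, 1.876]
ft_force: [-0.2, -1.1, 0.2]
opening: 0.006
```

jog_arm:
  series:
    - {"dx": 0,"dy": 0,"dz": -0.0015,"rx": 0,"ry": 0,"rz": 0,"gripper": 0}
    - {"dx": 0,"dy": 0,"dz": 0,"rx": 0,"ry": 0,"rz": 0,"gripper": 0}

```text
t: 30.9
eef_pos: [488.1, -109.2, 103.5]
tcp_rot: [-1.571, -0.0, 1.876]
ft_force: [-0.3, 0.4, 2.6]
opening: 0.002
```

jog_arm:
  series:
    - {"dx": 0,"dy": 0,"dz": -0.0015,"rx": 0,"ry": 0,"rz": 0,"gripper": 0}
    - {"dx": 0,"dy": 0,"dz": 0,"rx": 0,"ry": 0,"rz": 0,"gripper": 0}

```text
t: 31.1
eef_pos: [488.1, -109.2, 102.0]
tcp_rot: [-1.571, -0.0, 1.876]
ft_force: [-0.4, -0.1, 3.7]
opening: 0.005
```

jog_arm:
  series:
    - {"dx": 0,"dy": 0,"dz": -0.0015,"rx": 0,"ry": 0,"rz": 0,"gripper": 0}
    - {"dx": 0,"dy": 0,"dz": 0,"rx": 0,"ry": 0,"rz": 0,"gripper": 0}

```text
t: 31.3
eef_pos: [488.1, -109.2, 100.5]
tcp_rot: [-1.571, -0.0, 1.876]
ft_force: [-0.7, 0.6, 4.6]
opening: 0.0
```

jog_arm:
  series:
    - {"dx": 0,"dy": 0,"dz": -0.001,"rx": 0,"ry": 0,"rz": 0,"gripper": 0}
    - {"dx": 0,"dy": 0,"dz": 0,"rx": 0,"ry": 0,"rz": 0,"gripper": 0}

```text
t: 31.5
eef_pos: [488.1, -109.2, 99.5]
tcp_rot: [-1.571, -0.0, 1.876]
ft_force: [-1.0, 0.7, 5.0]
opening: 0.005
```

jog_arm:
  series:
    - {"dx": 0,"dy": 0,"dz": -0.0007,"rx": 0,"ry": 0,"rz": 0,"gripper": 0}
    - {"dx": 0,"dy": 0,"dz": 0,"rx": 0,"ry": 0,"rz": 0,"gripper": 0}

```text
t: 31.7
eef_pos: [488.1, -109.2, 98.9]
tcp_rot: [-1.571, -0.0, 1.876]
ft_force: [-1.0, -0.2, 5.9]
opening: 0.002
```

jog_arm:
  series:
    - {"dx": 0,"dy": 0,"dz": -0.0004,"rx": 0,"ry": 0,"rz": 0,"gripper": 0}
    - {"dx": 0,"dy": 0,"dz": 0,"rx": 0,"ry": 0,"rz": 0,"gripper": 0}

```text
t: 31.9
eef_pos: [488.1, -109.2, 98.6]
tcp_rot: [-1.571, 0.0, 1.876]
ft_force: [-1.1, 0.2, 6.1]
opening: 0.004
```

jog_arm:
  series:
    - {"dx": 0,"dy": 0,"dz": -0.0004,"rx": 0,"ry": 0,"rz": 0,"gripper": 0}
    - {"dx": 0,"dy": 0,"dz": 0,"rx": 0,"ry": 0,"rz": 0,"gripper": 0}

```text
t: 32.1
eef_pos: [488.1, -109.2, 98.5]
tcp_rot: [-1.571, 0.0, 1.876]
ft_force: [-1.8, 0.1, 10.0]
opening: 0.004
```

jog_arm:
  series:
    - {"dx": 0,"dy": 0,"dz": -0.0003,"rx": 0,"ry": 0,"rz": 0,"gripper": 0}
    - {"dx": 0,"dy": 0,"dz": 0,"rx": 0,"ry": 0,"rz": 0,"gripper": 0}
    - {"dx": 0,"dy": 0,"dz": 0,"rx": 0,"ry": 0,"rz": 0,"gripper": 0}

```text
t: 32.4
eef_pos: [488.1, -109.2, 98.4]
tcp_rot: [-1.571, 0.0, 1.876]
ft_force: [-3.1, 0.4, 13.6]
opening: 0.006
```

jog_arm:
  series:
    - {"dx": 0,"dy": 0,"dz": 0.003,"rx": 0,"ry": 0,"rz": 0,"gripper": 0}
    - {"dx": 0,"dy": 0,"dz": 0.006,"rx": 0,"ry": 0,"rz": 0,"gripper": 0}
    - {"dx": 0,"dy": 0,"dz": 0.012,"rx": 0,"ry": 0,"rz": 0,"gripper": 0}
    - {"dx": 0,"dy": 0,"dz": 0.025,"rx": 0,"ry": 0,"rz": 0,"gripper": 0}
    - {"dx": 0,"dy": 0,"dz": 0,"rx": 0,"ry": 0,"rz": 0,"gripper": 0}
    - {"dx": 0,"dy": 0,"dz": 0,"rx": 0,"ry": 0,"rz": 0,"gripper": 0}

```text
t: 33.0
eef_pos: [488.2, -109.2, 144.3]
tcp_rot: [-1.572, 0.001, 1.876]
ft_force: [-0.2, -0.1, 0.4]
opening: 0.003
```

```bash
python3 both.py 18
python3 - <<'E'
from h import *
im=cv2.imread("pics/s18.png")
cv2.imwrite("pics/s18d.png",cv2.resize(np.clip(im[140:230,175:305].astype(float)*1.4,0,255).astype(np.uint8),(780,540),interpolation=cv2.INTER_CUBIC))
E
```

```text
pointer [ 15.5  95.2 118. ] green [ 44.5  90.9 118. ] yellow [ 45.6  18.  118. ] gap -4.3 F [ 0.1 -0.6  0.4] tcp [-48.7 -84.4 143.7]
[([260.67, 166.33], 3, [2, 1, 2, 2]), ([280.85, 175.38], 26, [20, 7, 7, 7])] [([232.62, 199.69], 13, [9, 18, 4, 8])]
needle [ 21.3  90.6 124.1] [0.9, 0.9]
green [ 44.8  90.2 118.6] [0.3, 0.3]
yellow [ 44.6  18.3 116.9] [0.2, 0.2]
```

View pics/s18d.png

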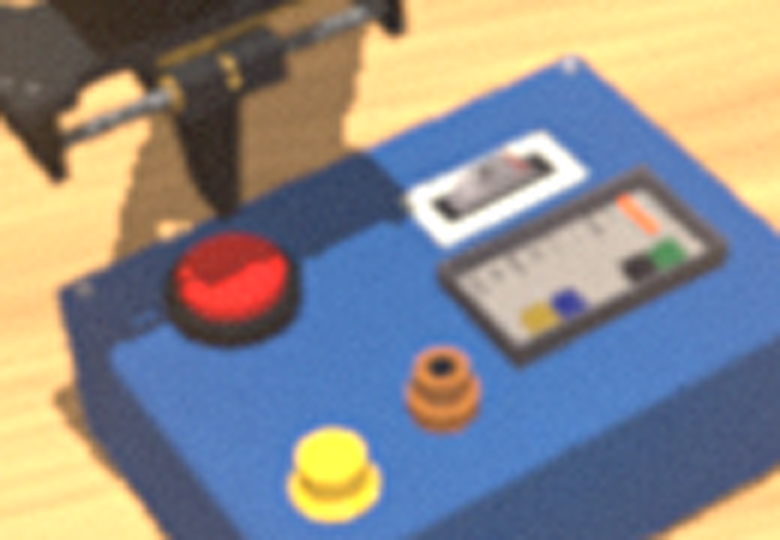

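View pics/t18c.png

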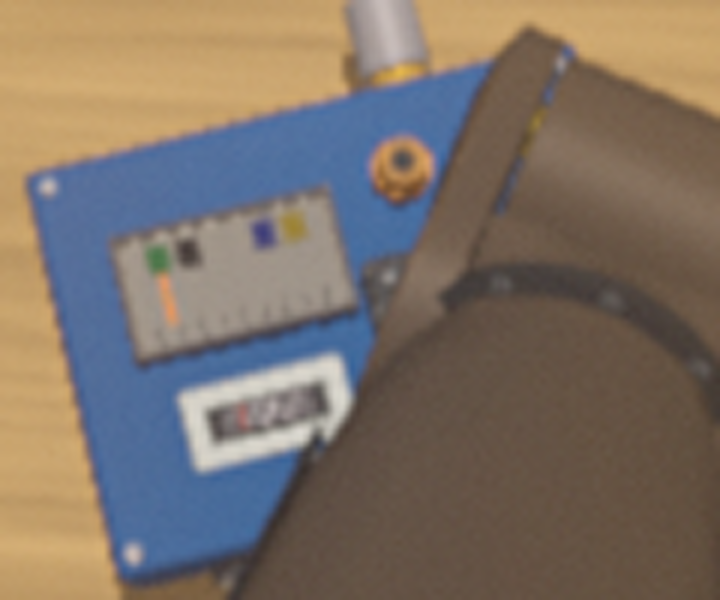

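The pointer is still in line with the green tab and meets it at about (160, 265) in the top crop. The button at (233, 280) in the scene crop is back out. The cap and bushing have not moved and the gripper is clear, so I'm handing in.

```bash
python3 -c "from cell import env;print(env.job_done())"
```

```text
the job is handed in; nothing more can be done
None
```

I rolled the thumbwheel in four strokes until the pointer stood at the green tab. I then pressed the red button fully in, released it, and handed in at about 33 s with the gripper clear.

- **Wheel force:** it read 3 to 5.4 N down on the wheel, with about 3 N of drag. This was sampled at the end of each move, so brief peaks between readings would not show.
- **Pointer:** just before the press the two views put it at y = 90.7 mm and the green tab at 90.1 mm. After the press they read 90.6 and 90.2 mm. That is about 0.5 mm off centre, against roughly 4.6 mm allowed.
- **Button:** contact was near TCP z 104.5. It stopped after about 6 mm, where the force rose from 6 to 13.6 N, and the last picture shows it out again. The press came only after the pointer was checked.
- **Other parts:** the cap and bushing look unmoved in the last pictures. I did not measure the loose parts on the bench again; the arm's moves stayed well above them.

Two checks disagreed:
- **Fingertip position:** contact came far lower than "11 mm ahead of the TCP" implies. By TCP height the tip sat some 20–30 mm behind where it should be, and the pictures agreed. I went by touch instead.
- **Single-view pointer reading:** the scene view alone, taken at the tabs' height (118 mm), put the pointer 4–5 mm past the green tab. The two views together place the needle about 6 mm higher than the tabs, which accounts for that. The rim travel also agreed with the two-view result, giving about 90.3 mm.

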